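# Clear the cheese cutting board

### The job

Clear the cutting board: first set the little yellow cheese aside, flat in the middle of the round wooden stand, then with the scraper wipe every rind chip off the board's open edge into the steel tray (do not handle chips on the board with the gripper itself) and empty the tray into the green scrap bin. Put the tray back square on the table with its open side up against the middle of the board's open edge, stand the scraper upright in the middle of its black pad, and once all chips are binned set the cheese back flat in the middle of the clean board. Leave the jar, the oil bottle and the grey cheese alone.

Things in the scene. Friction and masses are not known exactly. Their poses are not given: they have to be found in the camera images.
- board: white cutting board, fixed. Origin: on the table under the centre of the working face, which is 190 (x) x 160 (y) mm, 35 mm above the table (x -95 to +95, y -80 to +80 mm). Dark wooden rails 14 mm high, 12 mm wide bound it at x=-95 and y=+-80; the edge at x=+95 (away from the robot) is open and drops straight to the table
- tray: loose steel crumb tray, 0.3 kg, 110 (x) x 190 (y) mm outside; three walls 40 mm high, floor 4 mm; open at x=-55 mm but for a shallow floor ramp, 13 mm high at the mouth; pours there when tipped 60 deg or more. Starts with its mouth at the board's open edge. Origin: centre of underside. Black grip plate at x=+47 mm, 16 (x) x 90 (y) mm, from 40 to 88 mm high: pinch across x from above
- tray_mouth (a point): middle of the tray's open side, at x=-55, y=0, z=+13 mm in the tray's frame
- scraper: loose scraper block, 0.18 kg: blue foot 40 (x) x 100 (y) x 25 (z) mm with flat front and back, and on it a pale wooden grip 22 (x) x 80 (y) mm from 25 to 80 mm above its underside. Origin: centre of its underside. It stands upright on the pad
- pad: black rubber pad fixed on the table, 100 (x) x 120 (y) x 12 mm high, the scraper's place. Origin: centre of its underside
- stand: round pale wooden stand fixed on the table, diameter 140 mm, 14 mm high. Origin: centre of its underside
- bin: open green scrap bin fixed on the table, outside 240 (x) x 200 (y) x 120 (z) mm, wall 5 mm. Origin: centre of its underside
- cheese: small yellow cheese wheel, diameter 60 mm, 40 mm high, 0.11 kg, z up its axis; origin: centre of its underside. Starts upright on the board near its closed end
- chip1: rind chip, a dark amber block 26 (x) x 18 (y) x 14 (z) mm, 10 g; origin: centre of its underside; starts flat on the board, may be turned over later. Four to seven of the chips are present; absent ones read None throughout
- chip2: rind chip, a dark amber block 26 (x) x 18 (y) x 14 (z) mm, 10 g; origin: centre of its underside; starts flat on the board, may be turned over later. Four to seven of the chips are present; absent ones read None throughout
- chip3: rind chip, a dark amber block 26 (x) x 18 (y) x 14 (z) mm, 10 g; origin: centre of its underside; starts flat on the board, may be turned over later. Four to seven of the chips are present; absent ones read None throughout
- chip4: rind chip, a dark amber block 26 (x) x 18 (y) x 14 (z) mm, 10 g; origin: centre of its underside; starts flat on the board, may be turned over later. Four to seven of the chips are present; absent ones read None throughout
- chip5: rind chip, a dark amber block 26 (x) x 18 (y) x 14 (z) mm, 10 g; origin: centre of its underside; starts flat on the board, may be turned over later. Four to seven of the chips are present; absent ones read None throughout
- chip6: rind chip, a dark amber block 26 (x) x 18 (y) x 14 (z) mm, 10 g; origin: centre of its underside; starts flat on the board, may be turned over later. Four to seven of the chips are present; absent ones read None throughout
- chip7: rind chip, a dark amber block 26 (x) x 18 (y) x 14 (z) mm, 10 g; origin: centre of its underside; starts flat on the board, may be turned over later. Four to seven of the chips are present; absent ones read None throughout
- jar: bystander: amber jar, diameter 64 mm, 85 mm high; origin under its centre
- oil: bystander: green oil bottle, diameter 60 mm, 200 mm high; origin under its centre
- wheel: bystander: grey cheese wheel, diameter 76 mm, 50 mm high; origin under its centre

How it is judged:
By the outcome, as a careful person would: the job done as asked, in the order asked, and still so for the second after the job is handed in, with the robot touching nothing.
Of chip1, chip2, chip3, chip4, chip5, chip6, chip7 only 4 to 7 are there at a start; the rules pass over those that are not, and their reading is None.
At some moment in a run one of cheese, tray may be knocked a few centimetres aside while the robot is not near it.
It also fails if it takes over 210 s, if anything falls off the work surface, if the arm or the gripper's body presses on something with over 40 N, if the wrist force passes 120 N, or if a joint passes its speed limit or range.

### The arm

A 6-joint arm with a two-finger parallel gripper is mounted at the origin on the work surface. World frame = base frame: x ahead of the robot, y to its left, z up, the work surface at z = 0. Lengths are in m, angles in rad, forces in N, time in s.
With the tool pointing down it reaches from about 0.25 to 0.725 m from the base axis. Payload 4 kg.
Tool frame: the origin (TCP) lies at the very end of the fingers, on their centre line; the grasp point (between the pads) lies 19 mm behind it; z points along the fingers, y is the line along which they close (so a half turn about z gives the same grasp; the last joint's range is limited). The gripper opens to 85 mm and grips with 20 to 120 N. Pads are 22 mm wide; open, the fingers measure 114 mm over their backs; the gripper's body (76 mm by 85 mm) begins 54 mm behind the grasp point. The pads swing forward as they close: fully open they stand 13 mm farther back than shut.
Start: joints at [-1.293, 0.241, 0.005, 1.335, 0, 1.571], TCP at [0.137, -0.481, 0.208] pointing down, gripper open.
Joint ranges: [-2.72, 2.72], [-1.05, 1.87], [-1.09, 1.28], [-1.99, 2.15], [-1.42, 1.44], [-3.14, 3.14]. Speed limits (rad/s): [2.79, 2.79, 3.14, 3.14, 3.14, 3.14].

### API

Orientations are given as a unit quaternion [x, y, z, w].
In Python, from workcell import * gives the robot as it stands. The module is installed in compiled form; this text tells all that it offers.
- The arm moves only by the tool send_rows, never from a script. Its argument "steps" is text: rows parted by semicolons, each of 7 numbers parted by spaces: the opening, from -1 (shut) to 1 (fully open), then the shift along the world's x, y, z in m, then the turn, a rotation vector about the world's x, y, z in rad. A call has exactly 5 rows; each row shifts and turns the commanded pose from where the row before left it; what a row does not reach is not made up. A row lasts 1/12 s, in which the tool goes at most 41.7 mm and 7.16 degrees, less where a joint would pass 70% of its speed; a pose out of reach is approached as far as the arm can. A call is refused whole if a number of a shift passes 0.0417 or a number of a turn 0.125, either way. A call with a gripper value outside its range is refused whole. The fingers move at their own pace and stop on an object; the grip force is fixed at half the most. Time passes only in rows, so rows that do not move let the fingers close, or fill a call up. It gives the time, the measured TCP pose, the force, the opening and the grip force at its end, in the units of the state.
- get_obs(): the state, without advancing time (a new reading comes with each control period).
- camera(name): name is "side" or "top" or "wrist"; returns a dict with "frame" (384x512x3 uint8, red, green, blue), "range_z" (384x512 float32, m along the optical axis (not along the pixel's ray), 0 where there is no reading), "camera_matrix" (3x3 intrinsics, pixels), "extrinsics" (4x4, takes a point from world to camera coordinates); the wrist camera has in their place "T_tool_cam" (4x4, takes a point from camera to tool coordinates, whose origin is the TCP and whose axes are the flange's). Camera axes: x right, y down, z forward; pixel columns grow to the right and rows downward; lengths in m; the calibration is good to about 2 mm. The wrist camera is an equidistant fisheye: a pixel r from the principal point sees the ray r / f radians off the axis. A picture is of the moment at which its call begins: read the wrist's pose just before it.
- job_done(): hands the job in; it is judged then, once.
The state is a dict: "clock": time; "joint_pos": joint angles; "joint_vel": joint speeds; "tau": joint torques, N m; "eef_pos": TCP position; "tool_rot": TCP orientation; "ft_force": force on the tool from outside, world axes, zero at the start; "ft_torque": the same for the moment, N m; "grip_width": finger opening in m; "grasp_force": force on a finger pad.
Only numpy, scipy, OpenCV 4.12 (cv2) and the standard library are available. Lean on these libraries where they do the work, as an engineer would, in place of code of your own. Each camera call takes 0.05 s, during which the arm holds its last target. There are 200 camera calls.

## Working session

There is one attempt and no reset: what is moved stays moved. The work goes in short steps, Python scripts to look and compute and a tool call to move; the robot and the scene stay as the last step left them, time stands still between calls to the robot, and variables do not carry over. Pictures are saved under pics/ and viewed, at most 14 in all, crops included, and the job is handed in when it is done.

Besides the shell and the picture viewer there is one more tool, called by a JSON object that holds its "method" and its "body", one argument or row to a line. send_rows: Moves the arm, as the interface text tells. Its arguments: {"type":"object","properties":{"steps":{"type":"string"}},"required":["steps"]}

```bash
mkdir -p pics; cat > h.py <<'E'
from workcell import *
import numpy as np, cv2
def snap(name,fn=None):
    o=get_obs(); c=camera(name)
    if fn: cv2.imwrite('pics/'+fn,cv2.cvtColor(c['frame'],cv2.COLOR_RGB2BGR))
    return o,c
def world(c):
    "HxWx3 world points from depth for fixed cams"
    K=c['camera_matrix'];T=np.linalg.inv(c['extrinsics']);z=c['range_z']
    v,u=np.indices(z.shape)
    P=np.stack([(u-K[0,2])/K[0,0]*z,(v-K[1,2])/K[1,1]*z,z],-1)
    P=P@T[:3,:3].T+T[:3,3]; P[z==0]=np.nan
    return P
E
python3 - <<'E'
from h import *
o,t=snap('top','top0.png'); _,s=snap('side','side0.png')
print({k:np.round(v,3) for k,v in o.items()})
for c in(t,s): print(c['camera_matrix'].round(1).tolist(),c['extrinsics'].round(3).tolist())
P=world(t)
for p in [(100,100),(256,192),(400,300)]: print(p,P[p[1],p[0]].round(3))
E
```

```text
{'clock': np.float64(0.0), 'joint_pos': array([-1.293,  0.241,  0.004,  1.335, -0.   ,  1.571]), 'joint_vel': array([ 0.002,  0.001,  0.001,  0.   , -0.001, -0.001]), 'tau': array([-0.0000e+00, -3.7232e+01,  2.5241e+01,  1.7000e-02, -0.0000e+00,
        0.0000e+00]), 'eef_pos': array([ 0.137, -0.48 ,  0.207]), 'tool_rot': array([ 0.99 ,  0.138, -0.   , -0.001]), 'ft_force': array([ 0.277, -0.717,  0.272]), 'ft_torque': array([-0.004,  0.026, -0.015]), 'grasp_force': np.float64(0.0), 'grip_width': np.float64(0.085)}
[[432.5, 0.0, 249.9], [0.0, 432.5, 192.5], [0.0, 0.0, 1.0]] [[0.027, -1.0, 0.009, -0.014], [-0.98, -0.029, -0.197, 0.58], [0.197, -0.004, -0.98, 1.224], [0.0, 0.0, 0.0, 1.0]]
[[467.1, 0.0, 255.3], [0.0, 467.1, 184.9], [0.0, 0.0, 1.0]] [[0.999, -0.041, 0.014, -0.571], [-0.017, -0.661, -0.751, 0.041], [0.04, 0.75, -0.661, 1.241], [0.0, 0.0, 0.0, 1.0]]
(100, 100) [ 0.883  0.495 -0.003]
(256, 192) [ 0.587 -0.016  0.035]
(400, 300) [ 0.28  -0.451  0.001]
```

View pics/top0.png

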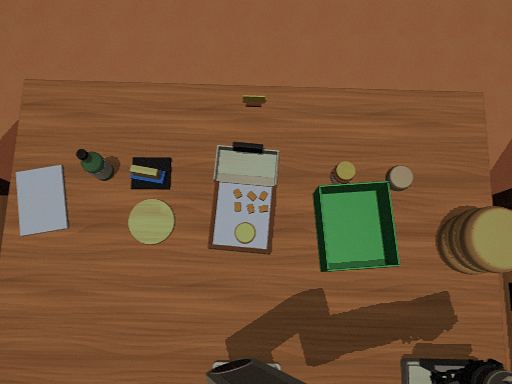

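View pics/side0.png

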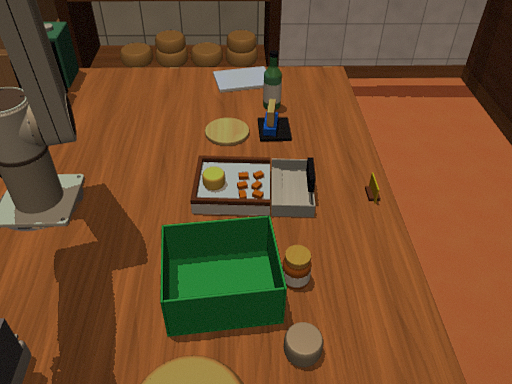

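```bash
cat >> h.py <<'E'
def hsv(c): return cv2.cvtColor(c['frame'],cv2.COLOR_RGB2HSV)
def rect(P,m):
    p=P[m]; p=p[~np.isnan(p).any(1)]
    (cx,cy),(w,h),a=cv2.minAreaRect((p[:,:2]*1000).astype(np.float32))
    return dict(n=len(p),c=(round(cx,1),round(cy,1)),wh=(round(w,1),round(h,1)),a=round(a,1),z=(p[:,2]*1000).round(0).tolist() if len(p)<3 else np.percentile(p[:,2]*1000,[5,50,95]).round(1).tolist(), mean=(p[:,:2].mean(0)*1000).round(1).tolist())
def box(m,u0,v0,u1,v1):
    k=np.zeros_like(m); k[v0:v1,u0:u1]=m[v0:v1,u0:u1]; return k
E
python3 - <<'E'
from h import *
_,t=snap('top');H=hsv(t);P=world(t)
h,s,v=[H[...,i].astype(int) for i in range(3)];z=P[...,2]
for n,(u,w) in dict(board=(243,205),cheese=(245,233),chip=(237,207),stand=(151,221),rail=(240,249),grip=(146,169),foot=(148,178),pad=(140,185),trayfl=(247,170),plate=(248,147),bin=(395,230),jar=(345,165)).items(): print(n,H[w,u],P[w,u].round(3))
ones=np.ones_like(z,bool)
print('boardface',rect(P,box((s<60)&(z>.028)&(z<.042),205,180,285,255)))
print('rails',rect(P,box((z>.043)&(z<.055)&(v<130),205,180,285,255)))
print('cheese',rect(P,box((z>.068)&(z<.09),205,180,285,255)))
print('stand',rect(P,box((z>.009)&(z<.02),120,195,180,250)))
print('pad',rect(P,box((z>.007)&(v<60),125,150,180,195)))
print('grip',rect(P,box((z>.07),125,150,180,195)))
print('plate',rect(P,box((z>.078),205,135,285,160)))
print('tray',rect(P,box((z>.034),205,140,285,180)))
print('trayall',rect(P,box((z>.003)&(s<60),205,140,285,180)))
print('bin',rect(P,box((z>.11)&(z<.13),305,170,410,280)))
print('jar',rect(P,box((z>.07),325,155,365,182)))
m=box((h<14)&(s>150)&(v>120)&(z>.04)&(z<.06),210,182,282,245).astype(np.uint8)
n,L,st,cc=cv2.connectedComponentsWithStats(m)
for i in range(1,n):
    if st[i,4]>8: print('chip',cc[i].round(0),rect(P,L==i))
E
```

```text
board [107  25 166] [0.546 0.022 0.035]
cheese [ 33  98 154] [0.458 0.013 0.075]
chip [ 16 164 143] [0.537 0.039 0.047]
stand [ 33  95 153] [0.493 0.298 0.013]
rail [ 11 161  84] [0.413 0.026 0.055]
grip [ 26 103 146] [0.633 0.305 0.096]
foot [108 175 128] [0.62  0.311 0.037]
pad [23 46 22] [0.603 0.341 0.01 ]
trayfl [ 40  34 156] [0.663 0.013 0.   ]
plate [ 0 26 40] [0.71  0.011 0.09 ]
bin [ 31 115 106] [ 0.488 -0.445 -0.002]
jar [ 25 136 144] [ 0.664 -0.274  0.091]
boardface {'n': 2584, 'c': (519.3, 18.1), 'wh': (169.7, 222.2), 'a': 86.0, 'z': [31.0, 35.3, 39.5], 'mean': [516.7, 27.3]}
rails {'n': 840, 'c': (512.9, 24.5), 'wh': (183.9, 208.6), 'a': 86.3, 'z': [44.9, 48.9, 52.9], 'mean': [485.1, 24.8]}
cheese {'n': 323, 'c': (459.7, 15.8), 'wh': (55.1, 57.6), 'a': 1.4, 'z': [69.7, 74.7, 78.2], 'mean': [459.9, 15.1]}
stand {'n': 1581, 'c': (492.6, 299.2), 'wh': (137.9, 137.6), 'a': 14.3, 'z': [10.3, 13.9, 18.1], 'mean': [492.1, 299.2]}
pad {'n': 766, 'c': (642.4, 309.7), 'wh': (101.1, 118.1), 'a': 0.4, 'z': [8.2, 12.4, 39.1], 'mean': [643.2, 304.5]}
grip {'n': 244, 'c': (631.6, 315.6), 'wh': (81.9, 22.8), 'a': 81.2, 'z': [74.2, 90.8, 95.2], 'mean': [629.9, 313.2]}
plate {'n': 183, 'c': (716.9, 14.2), 'wh': (89.8, 17.9), 'a': 86.2, 'z': [81.4, 87.5, 92.6], 'mean': [715.5, 13.4]}
tray {'n': 430, 'c': (671.3, 17.3), 'wh': (190.7, 110.5), 'a': 86.7, 'z': [36.6, 66.0, 90.9], 'mean': [705.8, 16.2]}
trayall {'n': 1622, 'c': (671.5, 15.1), 'wh': (192.1, 109.8), 'a': 86.7, 'z': [3.4, 7.0, 87.1], 'mean': [681.3, 19.3]}
bin {'n': 727, 'c': (485.4, -300.6), 'wh': (240.3, 201.5), 'a': 5.7, 'z': [111.7, 119.4, 123.6], 'mean': [488.6, -303.3]}
jar {'n': 301, 'c': (650.3, -274.6), 'wh': (54.3, 56.4), 'a': 83.6, 'z': [78.2, 85.2, 89.3], 'mean': [648.7, -274.1]}
```

{"method": "send_rows", "body": {
  "steps": "1 0.0215 0.033 0 0 0 0;1 0.0215 0.033 0 0 0 0;1 0.0215 0.033 0 0 0 0;1 0.0215 0.033 0 0 0 0;1 0.0215 0.033 0 0 0 0"
}}

```text
clock: 0.57
eef_pos: [0.2449, -0.3141, 0.2079]
tool_rot: [0.99, 0.138, -0.0, -0.0]
ft_force: [0.9, -0.3, 0.7]
grip_width: 0.0857
grasp_force: 0.0
```

{"method": "send_rows", "body": {
  "steps": "1 0.0215 0.033 0 0 0 0;1 0.0215 0.033 0 0 0 0;1 0.0215 0.033 0 0 0 0;1 0.0215 0.033 0 0 0 0;1 0.0215 0.033 0 0 0 0"
}}

```text
clock: 0.98
eef_pos: [0.3525, -0.149, 0.2082]
tool_rot: [0.99, 0.138, 0.0, 0.0]
ft_force: [0.5, -0.5, 0.4]
grip_width: 0.0853
grasp_force: 0.0
```

{"method": "send_rows", "body": {
  "steps": "1 0.0215 0.033 0 0 0 0;1 0.0215 0.033 0 0 0 0;1 0.0215 0.033 0 0 0 0;1 0.0215 0.033 0 0 0 0;1 0.0215 0.033 0 0 0 0"
}}

```text
clock: 1.4
eef_pos: [0.4601, 0.0162, 0.2081]
tool_rot: [0.99, 0.139, -0.0, 0.0]
ft_force: [0.9, -0.4, -0.0]
grip_width: 0.0852
grasp_force: 0.0
```

```bash
cat >> h.py <<'E'
def st():
    from scipy.spatial.transform import Rotation as R
    o=get_obs(); A=R.from_quat(o['tool_rot']).as_matrix()
    print('t',round(float(o['clock']),2),'tcp',(o['eef_pos']*1000).round(1),'closeyaw',np.degrees(np.arctan2(A[1,1],A[0,1])).round(1),'d',A[:,2].round(3),'q',o['joint_pos'].round(2),'F',o['ft_force'].round(1),'w',round(float(o['grip_width'])*1000,1),'gf',round(float(o['grasp_force']),1))
E
python3 -c "
from h import *
st()
_,t=snap('top');P=world(t);z=P[...,2];H=hsv(t).astype(int)
m=box((H[...,0]<20)&(H[...,1]>130)&(H[...,2]>100)&(z>.038)&(z<.06),215,182,274,245).astype(np.uint8)
n,L,s,cc=cv2.connectedComponentsWithStats(m)
for i in range(1,n):
    if s[i,4]>8: print('chip',cc[i].round(0),rect(P,L==i))
"
```

```text
t 1.4 tcp [460.1  16.2 208.1] closeyaw -74.1 d [-0. -0. -1.] q [ 0.04  0.16 -0.09  1.31 -0.    2.9 ] F [ 0.9 -0.4 -0. ] w 85.2 gf 0.0
```

{"method": "send_rows", "body": {
  "steps": "1 0 0 -0.04 0 0 0;1 0 0 -0.04 0 0 0;1 0 0 -0.04 0 0 0;1 0 0 -0.03 0 0 0;1 0 0 -0.015 0 0 0"
}}

```text
clock: 1.87
eef_pos: [0.4558, 0.014, 0.039]
tool_rot: [0.99, 0.139, -0.004, -0.0]
ft_force: [0.7, -0.1, -0.2]
grip_width: 0.0853
grasp_force: 0.0
```

{"method": "send_rows", "body": {
  "steps": "-1 0 0 0 0 0 0;-1 0 0 0 0 0 0;-1 0 0 0 0 0 0;-1 0 0 0 0 0 0;-1 0 0 0 0 0 0"
}}

```text
clock: 2.28
eef_pos: [0.4614, 0.0141, 0.045]
tool_rot: [0.99, 0.138, 0.002, 0.0]
ft_force: [0.3, -0.2, 1.1]
grip_width: 0.051
grasp_force: 56.9
```

{"method": "send_rows", "body": {
  "steps": "-1 0 0 0 0 0 0;-1 0 0 0 0 0 0;-1 0 0 0 0 0 0;-1 0 0 0 0 0 0;-1 0 0 0 0 0 0"
}}

```text
clock: 2.7
eef_pos: [0.4614, 0.0141, 0.0449]
tool_rot: [0.99, 0.138, 0.002, 0.0]
ft_force: [-0.0, 0.0, 5.9]
grip_width: 0.0506
grasp_force: 58.6
```

```bash
python3 -c "
from h import *
st()
o,c=snap('wrist','w1.png');_,s=snap('side')
cv2.imwrite('pics/s1.png',cv2.cvtColor(cv2.resize(s['frame'][120:240,150:340],None,fx=4,fy=4),cv2.COLOR_RGB2BGR))
"
```

```text
t 2.7 tcp [461.4  14.1  44.9] closeyaw -74.1 d [ 0.004 -0.    -1.   ] q [ 0.03  0.31 -0.37  0.89 -0.    2.89] F [-0.   0.   5.9] w 50.6 gf 58.6
```

View pics/s1.png

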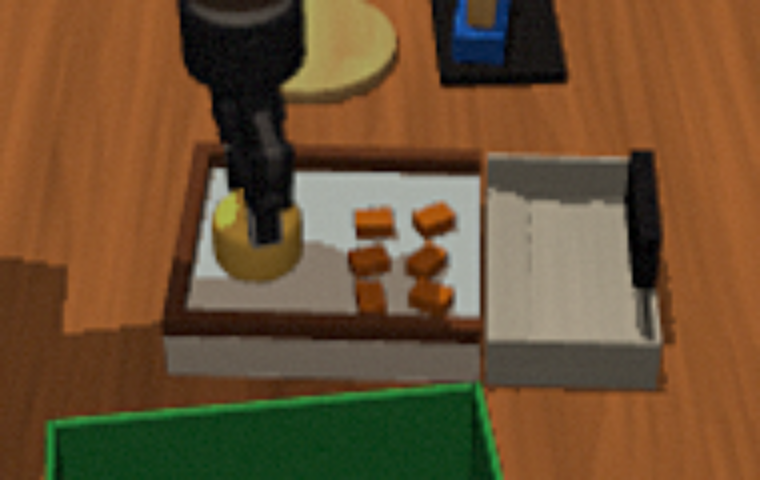

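{"method": "send_rows", "body": {
  "steps": "-1 0 0 0.015 0 0 0;-1 0 0 0.015 0 0 0;-1 0 0 0.02 0 0 0;-1 0 0 0.02 0 0 0;-1 0 0 0 0 0 0"
}}

```text
clock: 3.22
eef_pos: [0.4624, 0.0142, 0.1169]
tool_rot: [0.99, 0.138, 0.004, 0.0]
ft_force: [0.1, 0.5, -0.9]
grip_width: 0.051
grasp_force: 56.5
```

```bash
python3 -c "
from h import *
st()
_,s=snap('side');P=world(s);H=hsv(s).astype(int)
cv2.imwrite('pics/s2.png',cv2.cvtColor(cv2.resize(s['frame'][120:240,150:340],None,fx=4,fy=4),cv2.COLOR_RGB2BGR))
m=box((H[...,0]>20)&(H[...,0]<36)&(H[...,1]>100)&(P[...,2]>.05),190,130,260,220)
print(rect(P,m))
"
```

```text
t 3.22 tcp [462.4  14.2 116.9] closeyaw -74.1 d [ 0.007  0.    -1.   ] q [ 0.03  0.23 -0.26  1.08 -0.    2.89] F [ 0.1  0.5 -0.9] w 51.0 gf 56.5
{'n': 72, 'c': (482.8, -86.7), 'wh': (73.9, 254.6), 'a': 20.0, 'z': [121.6, 147.7, 241.4], 'mean': [460.3, -21.2]}
```

View pics/s2.png

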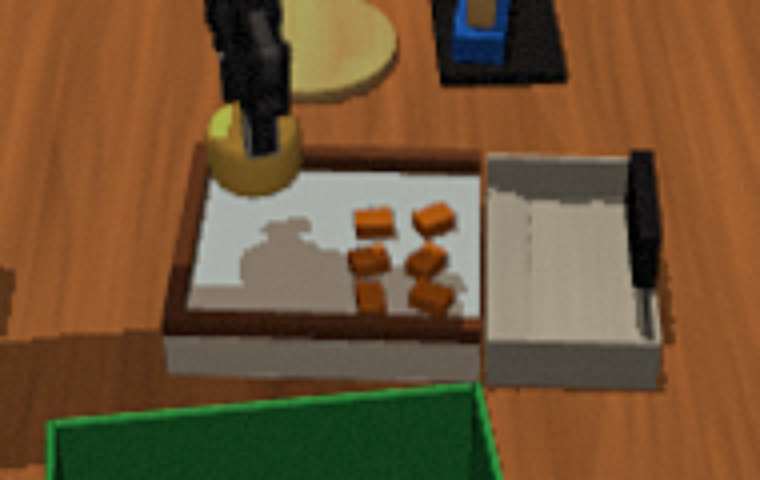

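{"method": "send_rows", "body": {
  "steps": "-1 0.004 0.0356 0 0 0 0;-1 0.004 0.0356 0 0 0 0;-1 0.004 0.0356 0 0 0 0;-1 0.004 0.0356 0 0 0 0;-1 0.004 0.0356 0 0 0 0"
}}

```text
clock: 3.68
eef_pos: [0.4861, 0.169, 0.1116]
tool_rot: [0.987, 0.16, -0.003, -0.011]
ft_force: [-0.3, -0.2, -1.2]
grip_width: 0.051
grasp_force: 56.6
```

{"method": "send_rows", "body": {
  "steps": "-1 0.004 0.0356 0 0 0 0;-1 0.004 0.0356 0 0 0 0;-1 0.004 0.0356 0 0 0 0;-1 0 0 -0.02 0 0 0;-1 0 0 -0.03 0 0 0"
}}

```text
clock: 4.1
eef_pos: [0.5183, 0.2333, 0.0641]
tool_rot: [0.981, 0.194, -0.003, -0.029]
ft_force: [1.0, 0.5, -1.7]
grip_width: 0.0503
grasp_force: 56.3
```

{"method": "send_rows", "body": {
  "steps": "-1 0 0 -0.02 0 0 0;-1 0 0 -0.01 0 0 0;-1 0 0 -0.005 0 0 0;-1 0 0 0 0 0 0;-1 0 0 0 0 0 0"
}}

```text
clock: 4.52
eef_pos: [0.5161, 0.2311, 0.0287]
tool_rot: [0.981, 0.193, -0.006, -0.029]
ft_force: [1.5, 0.3, -0.9]
grip_width: 0.0508
grasp_force: 56.4
```

{"method": "send_rows", "body": {
  "steps": "-1 0 0 0.02 0 0 0;-1 0 0 0.03 0 0 0.1;-1 0 0 0 0 0 0.1;-1 0 0 0 0 0 0.1;-1 0 0 0 0 0 0.1"
}}

```text
clock: 4.93
eef_pos: [0.5176, 0.2317, 0.0813]
tool_rot: [0.922, 0.386, -0.009, -0.027]
ft_force: [-0.1, 0.6, -1.2]
grip_width: 0.0511
grasp_force: 56.6
```

```bash
cat >> h.py <<'E'
def plan(p,yaw,tilt=0,tyaw=0):
    "p mm; closing yaw deg; then tip by tilt about world horizontal axis at tyaw"
    from scipy.spatial.transform import Rotation as R
    o=get_obs(); y=np.radians(yaw)
    Y=np.array([np.cos(y),np.sin(y),0]);Z=np.array([0,0,-1.]);X=np.cross(Y,Z)
    G=R.from_matrix(np.stack([X,Y,Z],1))
    a=np.radians(tyaw);G=R.from_rotvec(np.radians(tilt)*np.array([np.cos(a),np.sin(a),0]))*G
    rv=(G*R.from_quat(o['tool_rot']).inv()).as_rotvec()
    d=np.array(p)/1000-o['eef_pos']
    st();print('shift',(d*1000).round(1),'rv',rv.round(3),'rows',max(np.linalg.norm(d)/.0415,np.linalg.norm(rv)/.123).round(1))
E
python3 -c "
from h import *
plan([494,299,79],-50)"
```

```text
t 4.93 tcp [517.6 231.7  81.3] closeyaw -44.6 d [-0.037  0.043 -0.998] q [ 0.39  0.47 -0.01  1.11  0.05  2.74] F [-0.1  0.6 -1.2] w 51.1 gf 56.6
shift [-23.6  67.3  -2.3] rv [-0.045 -0.035 -0.095] rows 1.7
```

{"method": "send_rows", "body": {
  "steps": "-1 -0.008 0.0224 0 -0.015 -0.0115 0;-1 -0.008 0.0224 0 -0.015 -0.0115 0;-1 -0.0076 0.0224 0 -0.015 -0.0115 0;-1 0 0 0 0 0 0;-1 0 0 0 0 0 0"
}}

```text
clock: 5.35
eef_pos: [0.4925, 0.3002, 0.0801]
tool_rot: [0.923, 0.385, -0.003, 0.0]
ft_force: [0.5, -0.9, -1.2]
grip_width: 0.0506
grasp_force: 56.6
```

```bash
python3 -c "
from h import *
plan([494,299,25],-45)"
```

```text
t 5.35 tcp [492.5 300.2  80.1] closeyaw -44.7 d [-0.005 -0.002 -1.   ] q [0.55 0.48 0.01 1.1  0.   2.9 ] F [ 0.5 -0.9 -1.2] w 50.6 gf 56.6
shift [  1.5  -1.2 -55.1] rv [ 0.002 -0.005 -0.005] rows 1.3
```

{"method": "send_rows", "body": {
  "steps": "-1 0 -0.001 -0.02 0 0 0;-1 0 0 -0.02 0 0 0;-1 0 0 -0.009 0 0 0;-1 0 0 -0.005 0 0 0;-1 0 0 0 0 0 0"
}}

```text
clock: 5.77
eef_pos: [0.4922, 0.2962, 0.0246]
tool_rot: [0.924, 0.383, -0.005, 0.0]
ft_force: [-0.4, -0.2, -1.1]
grip_width: 0.0506
grasp_force: 56.7
```

{"method": "send_rows", "body": {
  "steps": "-1 0 0 -0.001 0 0 0;1 0 0 0 0 0 0;1 0 0 0 0 0 0;1 0 0 0 0 0 0;1 0 0 0 0 0 0"
}}

```text
clock: 6.18
eef_pos: [0.4925, 0.2975, 0.0238]
tool_rot: [0.923, 0.384, -0.004, 0.0]
ft_force: [1.1, -0.4, -0.3]
grip_width: 0.0854
grasp_force: 0.0
```

{"method": "send_rows", "body": {
  "steps": "1 0 0 0 0 0 0;1 0 0 0.02 0 0 0;1 0 0 0.04 0 0 0;1 0 0 0.04 0 0 0;1 0 0 0.04 0 0 0"
}}

```text
clock: 6.6
eef_pos: [0.4914, 0.297, 0.1645]
tool_rot: [0.923, 0.384, -0.005, 0.0]
ft_force: [0.7, 0.7, 0.1]
grip_width: 0.0854
grasp_force: 0.0
```

{"method": "send_rows", "body": {
  "steps": "1 0 -0.03 0.02 0 0 0.1;1 0 -0.04 0.01 0 0 0.1;1 0 -0.04 0 0 0 0.1;1 0 -0.04 0 0 0 0.1;1 0 -0.04 0 0 0 0.1"
}}

```text
clock: 7.02
eef_pos: [0.4919, 0.1059, 0.194]
tool_rot: [0.798, 0.603, -0.003, 0.002]
ft_force: [0.0, -0.3, 0.2]
grip_width: 0.0855
grasp_force: 0.0
```

```bash
cat >> h.py <<'E'
def scene(t=None):
    if t is None: _,t=snap('top')
    P=world(t);z=P[...,2];H=hsv(t).astype(int)
    Y=(H[...,0]>20)&(H[...,0]<40)&(H[...,1]>80)
    for n,m in dict(cheese_on_stand=box(Y&(z>.046)&(z<.062),120,185,185,250),grip=box((z>.083)&(z<.1),125,150,180,195),plate=box((z>.081)&(z<.096),195,125,300,170),tray=box((z>.034)&(z<.1),195,140,300,182),trayall=box((z>.003)&(z<.1)&(H[...,1]<60),195,140,300,180)).items():
        try: print(n,rect(P,m))
        except Exception as e: print(n,'none')
    return t
E
python3 -c "
from h import *
st();scene()"
```

```text
t 7.02 tcp [491.9 105.9 194. ] closeyaw -15.9 d [-0.003 -0.007 -1.   ] q [ 0.22  0.26 -0.01  1.31 -0.01  2.06] F [ 0.  -0.3  0.2] w 85.5 gf 0.0
cheese_on_stand {'n': 289, 'c': (493.0, 296.8), 'wh': (54.7, 55.2), 'a': 47.6, 'z': [48.8, 53.4, 57.7], 'mean': [493.3, 296.4]}
grip {'n': 197, 'c': (632.0, 316.8), 'wh': (79.0, 22.4), 'a': 81.4, 'z': [87.0, 91.9, 95.6], 'mean': [631.1, 317.1]}
plate {'n': 173, 'c': (716.2, 14.3), 'wh': (90.0, 16.6), 'a': 85.8, 'z': [83.0, 88.1, 92.2], 'mean': [715.7, 13.5]}
tray {'n': 415, 'c': (678.3, 16.8), 'wh': (190.8, 96.7), 'a': 85.2, 'z': [37.1, 68.4, 91.1], 'mean': [708.2, 11.4]}
trayall {'n': 1563, 'c': (678.9, 14.9), 'wh': (191.7, 102.8), 'a': 89.3, 'z': [3.4, 7.3, 87.3], 'mean': [681.5, 18.2]}
```

{"method": "send_rows", "body": {
  "steps": "1 0.02 0.0301 -0.006 0 0 0.018;1 0.02 0.0301 -0.006 0 0 0.018;1 0.02 0.0301 -0.006 0 0 0.018;1 0.02 0.0301 -0.006 0 0 0.018;1 0.02 0.0301 -0.006 0 0 0.018"
}}

```text
clock: 7.48
eef_pos: [0.5928, 0.2592, 0.1631]
tool_rot: [0.772, 0.636, -0.004, 0.002]
ft_force: [1.7, 0.7, 0.2]
grip_width: 0.0856
grasp_force: 0.0
```

{"method": "send_rows", "body": {
  "steps": "1 0.02 0.0301 -0.006 0 0 0.018;1 0.02 0.0301 -0.006 0 0 0.018;1 0 0 0 0 0 0;1 0 0 0 0 0 0;1 0 0 0 0 0 0"
}}

```text
clock: 7.9
eef_pos: [0.6314, 0.3179, 0.1504]
tool_rot: [0.76, 0.65, -0.005, 0.002]
ft_force: [0.6, -0.3, -0.2]
grip_width: 0.0853
grasp_force: 0.0
```

```bash
python3 -c "
from h import *
plan([632,316.5,46],-8.7)"
```

```text
t 7.9 tcp [631.4 317.9 150.4] closeyaw -9.0 d [-0.006 -0.009 -1.   ] q [ 0.47  0.71  0.59  1.46 -0.01  2.2 ] F [ 0.6 -0.3 -0.2] w 85.3 gf 0.0
shift [   0.6   -1.4 -104.4] rv [ 0.009 -0.006  0.005] rows 2.5
```

{"method": "send_rows", "body": {
  "steps": "1 0 -0.001 -0.03 0.009 -0.006 0.005;1 0 0 -0.03 0 0 0;1 0 0 -0.025 0 0 0;1 0 0 -0.015 0 0 0;1 0 0 -0.004 0 0 0"
}}

```text
clock: 8.32
eef_pos: [0.6298, 0.3145, 0.0457]
tool_rot: [0.759, 0.651, -0.001, -0.0]
ft_force: [-0.2, -0.8, 0.2]
grip_width: 0.0853
grasp_force: 0.0
```

{"method": "send_rows", "body": {
  "steps": "1 0 0 0 0 0 0;-1 0 0 0 0 0 0;-1 0 0 0 0 0 0;-1 0 0 0 0 0 0;-1 0 0 0 0 0 0"
}}

```text
clock: 8.73
eef_pos: [0.633, 0.3174, 0.0491]
tool_rot: [0.759, 0.651, 0.003, 0.001]
ft_force: [0.1, -0.6, 0.5]
grip_width: 0.0384
grasp_force: 0.0
```

{"method": "send_rows", "body": {
  "steps": "-1 0 0 0 0 0 0;-1 0 0 0 0 0 0;-1 0 0 0 0 0 0;-1 0 0 0 0 0 0;-1 0 0 0 0 0 0"
}}

```text
clock: 9.15
eef_pos: [0.6329, 0.3173, 0.0483]
tool_rot: [0.759, 0.651, 0.002, 0.0]
ft_force: [1.1, 0.2, 6.3]
grip_width: 0.0208
grasp_force: 60.2
```

```bash
python3 -c "
from h import *
plan([632,316.5,46],-8.7)"
```

```text
t 9.15 tcp [632.9 317.3  48.3] closeyaw -8.7 d [ 0.004  0.002 -1.   ] q [0.46 0.75 0.4  1.22 0.   2.19] F [1.1 0.2 6.3] w 20.8 gf 60.2
shift [-0.9 -0.8 -2.3] rv [-0.002  0.004  0.   ] rows 0.1
```

{"method": "send_rows", "body": {
  "steps": "-1 0 0 0.02 0 0 0;-1 0 0 0.04 0 0 0;-1 0 0 0.04 0 0 0;-1 0 0 0.01 0 0 0;-1 0 0 0 0 0 0"
}}

```text
clock: 9.57
eef_pos: [0.634, 0.3181, 0.1617]
tool_rot: [0.759, 0.651, 0.005, 0.001]
ft_force: [0.6, 0.1, -1.6]
grip_width: 0.0209
grasp_force: 59.5
```

{"method": "send_rows", "body": {
  "steps": "-1 -0.0196 -0.0328 0 0 0 0.0107;-1 -0.0196 -0.0328 0 0 0 0.0107;-1 -0.0196 -0.0328 0 0 0 0.0107;-1 -0.0196 -0.0328 0 0 0 0.0107;-1 -0.0196 -0.0328 0 0 0 0.0107"
}}

```text
clock: 9.98
eef_pos: [0.5306, 0.1511, 0.1536]
tool_rot: [0.741, 0.672, -0.002, -0.001]
ft_force: [0.2, -0.7, -1.7]
grip_width: 0.0209
grasp_force: 59.5
```

{"method": "send_rows", "body": {
  "steps": "-1 -0.0196 -0.0328 0 0 0 0.0107;-1 -0.0196 -0.0328 0 0 0 0.0107;-1 -0.0196 -0.0328 0 0 0 0.0107;-1 0 0 0 0 0 0;-1 0 0 0 0 0 0"
}}

```text
clock: 10.4
eef_pos: [0.4722, 0.0529, 0.1549]
tool_rot: [0.731, 0.682, -0.001, -0.002]
ft_force: [0.5, -0.3, -1.3]
grip_width: 0.0209
grasp_force: 59.6
```

```bash
python3 -c "
from h import *
plan([475.9,55,74],-3.8);t=scene()
cv2.imwrite('pics/t2.png',cv2.cvtColor(cv2.resize(t['frame'][130:260,120:300],None,fx=4,fy=4),cv2.COLOR_RGB2BGR))"
```

```text
t 10.4 tcp [472.2  52.9 154.9] closeyaw -4.0 d [-0.003  0.001 -1.   ] q [ 0.11  0.23 -0.16  1.19  0.    1.75] F [ 0.5 -0.3 -1.3] w 20.9 gf 59.6
shift [  3.7   2.1 -80.9] rv [-0.001 -0.003  0.003] rows 2.0
cheese_on_stand {'n': 291, 'c': (494.0, 296.9), 'wh': (55.8, 53.6), 'a': 74.4, 'z': [49.2, 53.5, 58.1], 'mean': [493.5, 296.7]}
grip {'n': 0, 'c': (0.0, 0.0), 'wh': (0.0, 0.0), 'a': 0.0, 'z': [], 'mean': [nan, nan]}
plate {'n': 171, 'c': (716.8, 14.2), 'wh': (89.8, 17.4), 'a': 85.7, 'z': [82.7, 87.6, 91.7], 'mean': [716.0, 13.5]}
tray {'n': 414, 'c': (678.8, 16.8), 'wh': (191.6, 97.2), 'a': 84.7, 'z': [36.4, 68.5, 90.7], 'mean': [708.4, 12.3]}
trayall {'n': 1248, 'c': (678.7, 14.7), 'wh': (192.3, 93.1), 'a': 86.0, 'z': [3.4, 6.9, 88.0], 'mean': [691.0, 8.0]}h.py:18: RuntimeWarning: Mean of empty slice.
  return dict(n=len(p),c=(round(cx,1),round(cy,1)),wh=(round(w,1),round(h,1)),a=round(a,1),z=(p[:,2]*1000).round(0).tolist() if len(p)<3 else np.percentile(p[:,2]*1000,[5,50,95]).round(1).tolist(), mean=(p[:,:2].mean(0)*1000).round(1).tolist())
  ret = um.true_divide(
```

View pics/t2.png

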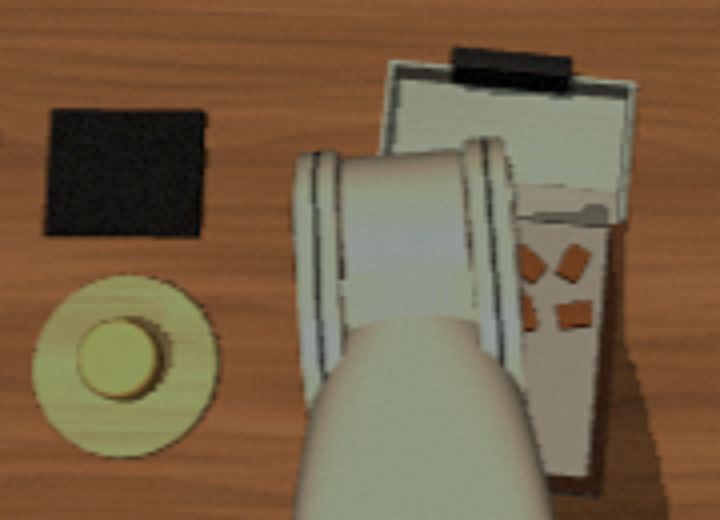

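{"method": "send_rows", "body": {
  "steps": "-1 0.0037 0.0021 -0.03 0 0 0;-1 0 0 -0.03 0 0 0;-1 0 0 -0.016 0 0 0;-1 0 0 -0.004 0 0 0;-1 0 0 0 0 0 0"
}}

```text
clock: 10.87
eef_pos: [0.4775, 0.0575, 0.075]
tool_rot: [0.73, 0.684, -0.001, -0.001]
ft_force: [-0.4, 0.5, -2.4]
grip_width: 0.0207
grasp_force: 59.6
```

```bash
python3 -c "
from h import *
plan([475.9,55,74],-3.8)"
```

```text
t 10.87 tcp [477.5  57.5  75. ] closeyaw -3.7 d [-0.003  0.001 -1.   ] q [ 0.12  0.31 -0.27  0.99  0.    1.75] F [-0.4  0.5 -2.4] w 20.7 gf 59.6
shift [-1.6 -2.5 -1. ] rv [-0.001 -0.003 -0.002] rows 0.1
```

{"method": "send_rows", "body": {
  "steps": "-1 -0.0016 -0.0035 -0.0015 0 0 0;-1 0.012 -0.0008 0 0 0 0;-1 0.012 -0.0008 0 0 0 0;-1 0.012 -0.0008 0 0 0 0;-1 0.012 -0.0008 0 0 0 0"
}}

```text
clock: 11.28
eef_pos: [0.5273, 0.0502, 0.0775]
tool_rot: [0.73, 0.683, 0.003, 0.001]
ft_force: [0.4, 1.0, -2.8]
grip_width: 0.0207
grasp_force: 59.6
```

{"method": "send_rows", "body": {
  "steps": "-1 0.012 -0.0008 0 0 0 0;-1 0.012 -0.0008 0 0 0 0;-1 0.012 -0.0008 0 0 0 0;-1 0.012 -0.0008 0 0 0 0;-1 0.012 -0.0008 0 0 0 0"
}}

```text
clock: 11.7
eef_pos: [0.5872, 0.0461, 0.0775]
tool_rot: [0.73, 0.683, 0.002, 0.001]
ft_force: [0.1, 0.3, -2.0]
grip_width: 0.0207
grasp_force: 59.7
```

{"method": "send_rows", "body": {
  "steps": "-1 0.012 -0.0008 0 0 0 0;-1 0.012 -0.0008 0 0 0 0;-1 0.012 -0.0008 0 0 0 0;-1 0 0 0 0 0 0;-1 0 0 0 0 0 0"
}}

```text
clock: 12.12
eef_pos: [0.6224, 0.0437, 0.0768]
tool_rot: [0.73, 0.683, 0.002, 0.001]
ft_force: [-0.6, -0.9, -1.2]
grip_width: 0.0209
grasp_force: 59.7
```

```bash
python3 -c "
from h import *
st();_,s=snap('side')
cv2.imwrite('pics/s3.png',cv2.cvtColor(cv2.resize(s['frame'][120:240,150:340],None,fx=4,fy=4),cv2.COLOR_RGB2BGR))"
```

```text
t 12.12 tcp [622.4  43.7  76.8] closeyaw -3.8 d [ 0.004  0.002 -1.   ] q [0.07 0.56 0.14 1.14 0.   1.71] F [-0.6 -0.9 -1.2] w 20.9 gf 59.7
```

View pics/s3.png

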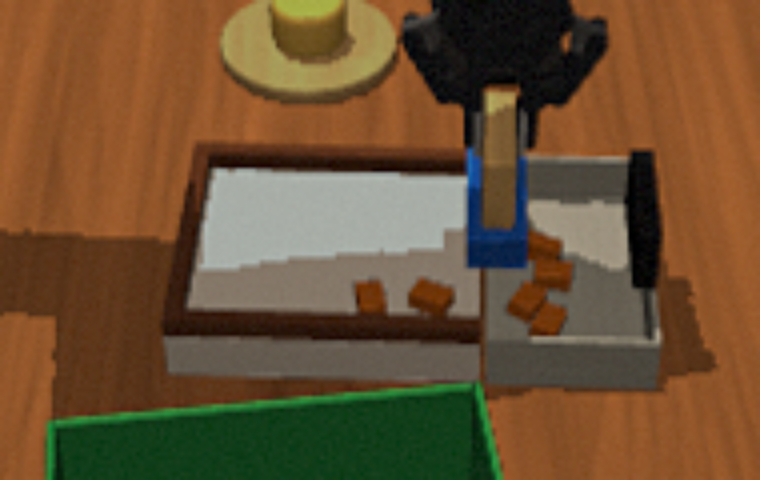

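{"method": "send_rows", "body": {
  "steps": "-1 0 0 0.03 0 0 0;-1 -0.01 0 0.03 0 0 0;-1 -0.035 -0.01 0 0 0 0;-1 -0.035 -0.01 0 0 0 0;-1 -0.035 -0.01 0 0 0 0"
}}

```text
clock: 12.58
eef_pos: [0.5049, 0.0135, 0.1367]
tool_rot: [0.73, 0.684, 0.002, 0.001]
ft_force: [-0.5, -0.7, -1.9]
grip_width: 0.0207
grasp_force: 59.9
```

{"method": "send_rows", "body": {
  "steps": "-1 -0.035 -0.0135 0 0 0 0;-1 0 0 -0.03 0 0 0;-1 0 0 -0.025 0 0 0;-1 0 0 -0.008 0 0 0;-1 0 0 0 0 0 0"
}}

```text
clock: 13.0
eef_pos: [0.4693, 0.0001, 0.0721]
tool_rot: [0.73, 0.683, 0.0, -0.001]
ft_force: [-0.0, 0.1, -2.3]
grip_width: 0.0205
grasp_force: 60.8
```

```bash
python3 -c "
from h import *
plan([472.2,1,74],-3.8)"
```

```text
t 13.0 tcp [4.693e+02 1.000e-01 7.210e+01] closeyaw -3.8 d [-0.001  0.001 -1.   ] q [-0.    0.29 -0.31  0.98  0.    1.64] F [-0.   0.1 -2.3] w 20.5 gf 60.8
shift [2.9 0.9 1.9] rv [-0.001 -0.001 -0.   ] rows 0.1
```

{"method": "send_rows", "body": {
  "steps": "-1 0.012 0.0005 0 0 0 0;-1 0.012 -0.0008 0 0 0 0;-1 0.012 -0.0008 0 0 0 0;-1 0.012 -0.0008 0 0 0 0;-1 0.012 -0.0008 0 0 0 0"
}}

```text
clock: 13.42
eef_pos: [0.5322, -0.0024, 0.0737]
tool_rot: [0.73, 0.683, 0.001, 0.0]
ft_force: [-0.1, 0.6, -2.3]
grip_width: 0.0207
grasp_force: 60.8
```

{"method": "send_rows", "body": {
  "steps": "-1 0.012 -0.0008 0 0 0 0;-1 0.012 -0.0008 0 0 0 0;-1 0.012 -0.0008 0 0 0 0;-1 0.012 -0.0008 0 0 0 0;-1 0.012 -0.0008 0 0 0 0"
}}

```text
clock: 13.83
eef_pos: [0.5921, -0.0064, 0.0735]
tool_rot: [0.73, 0.683, 0.001, 0.0]
ft_force: [-0.3, 0.6, -1.0]
grip_width: 0.0207
grasp_force: 60.8
```

{"method": "send_rows", "body": {
  "steps": "-1 0.012 -0.0008 0 0 0 0;-1 0.012 -0.0008 0 0 0 0;-1 0.005 -0.0004 0 0 0 0;-1 0 0 0 0 0 0;-1 0 0 0 0 0 0"
}}

```text
clock: 14.25
eef_pos: [0.62, -0.0085, 0.0728]
tool_rot: [0.73, 0.683, 0.001, -0.0]
ft_force: [-0.7, 0.4, -1.1]
grip_width: 0.0207
grasp_force: 60.7
```

{"method": "send_rows", "body": {
  "steps": "-1 0 0 0.03 0 0 0;-1 0 0.01 0.03 0 0 0;-1 0 0.035 0.02 0 0 0;-1 0 0.035 0 0 0 0;-1 0 0.035 0 0 0 0"
}}

```text
clock: 14.67
eef_pos: [0.6209, 0.1072, 0.1557]
tool_rot: [0.731, 0.683, 0.003, 0.001]
ft_force: [-0.2, 0.2, -2.1]
grip_width: 0.0206
grasp_force: 60.8
```

{"method": "send_rows", "body": {
  "steps": "-1 0 0.035 0 0 0 0;-1 0 0.035 0 0 0 0;-1 0 0.035 0 0 0 0;-1 0 0.035 0 0 0 0;-1 0 0 0 0 0 0"
}}

```text
clock: 15.08
eef_pos: [0.6184, 0.2536, 0.1525]
tool_rot: [0.727, 0.686, 0.002, -0.001]
ft_force: [-0.3, -0.5, -2.3]
grip_width: 0.0209
grasp_force: 60.8
```

```bash
python3 -c "
from h import *
plan([642.4,309.7,160],0.4);t,_=scene(),0;_,s=snap('side')
P=world(t);z=P[...,2];H=hsv(t);v=H[...,2]
print('padfull',rect(P,box((z>.007)&(z<.017)&(v<60),125,150,180,195)))
a=cv2.resize(s['frame'][120:240,150:340],None,fx=3,fy=3);b=cv2.resize(t['frame'][130:260,120:300],None,fx=3,fy=3)
b=cv2.resize(b,(570,360))
cv2.imwrite('pics/s4.png',cv2.cvtColor(cv2.resize(np.vstack([a,b]),(475,600)),cv2.COLOR_RGB2BGR))"
```

```text
t 15.08 tcp [618.4 253.6 152.5] closeyaw -3.3 d [ 0.001  0.005 -1.   ] q [0.39 0.61 0.42 1.38 0.   2.02] F [-0.3 -0.5 -2.3] w 20.9 gf 60.8
shift [24.  56.1  7.5] rv [-0.005  0.001  0.065] rows 1.5
cheese_on_stand {'n': 0, 'c': (0.0, 0.0), 'wh': (0.0, 0.0), 'a': 0.0, 'z': [], 'mean': [nan, nan]}
grip {'n': 0, 'c': (0.0, 0.0), 'wh': (0.0, 0.0), 'a': 0.0, 'z': [], 'mean': [nan, nan]}
plate {'n': 171, 'c': (717.2, 14.4), 'wh': (89.4, 18.3), 'a': 86.5, 'z': [82.7, 88.1, 91.9], 'mean': [716.0, 13.8]}
tray {'n': 453, 'c': (668.6, 17.1), 'wh': (191.9, 116.4), 'a': 87.5, 'z': [36.5, 63.6, 90.9], 'mean': [701.9, 15.0]}
trayall {'n': 1353, 'c': (670.8, 14.8), 'wh': (192.6, 109.1), 'a': 86.6, 'z': [3.5, 7.5, 88.1], 'mean': [686.3, 25.9]}
padfull {'n': 40, 'c': (654.6, 262.1), 'wh': (75.2, 25.3), 'a': 7.1, 'z': [8.1, 12.0, 14.6], 'mean': [683.6, 264.1]}h.py:18: RuntimeWarning: Mean of empty slice.
  return dict(n=len(p),c=(round(cx,1),round(cy,1)),wh=(round(w,1),round(h,1)),a=round(a,1),z=(p[:,2]*1000).round(0).tolist() if len(p)<3 else np.percentile(p[:,2]*1000,[5,50,95]).round(1).tolist(), mean=(p[:,:2].mean(0)*1000).round(1).tolist())
  ret = um.true_divide(
```

View pics/s4.png

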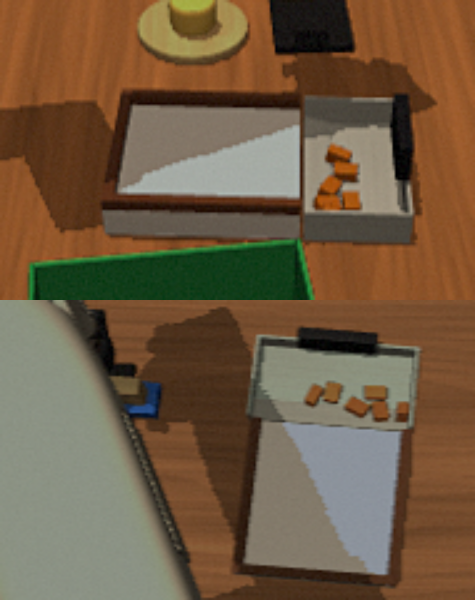

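{"method": "send_rows", "body": {
  "steps": "-1 0.012 0.028 0 0 0 0.032;-1 0.0126 0.0288 0 -0.005 0 0.032;-1 0 0 0 0 0 0;-1 0 0 -0.03 0 0 0;-1 0 0 -0.03 0 0 0"
}}

```text
clock: 15.6
eef_pos: [0.647, 0.3029, 0.0948]
tool_rot: [0.708, 0.706, 0.002, 0.003]
ft_force: [0.4, -0.7, -2.6]
grip_width: 0.0208
grasp_force: 60.9
```

{"method": "send_rows", "body": {
  "steps": "-1 0 0 -0.02 0 0 0;-1 0 0 -0.01 0 0 0;-1 0 0 0 0 0 0;-1 0 0 0 0 0 0;-1 0 0 0 0 0 0"
}}

```text
clock: 16.02
eef_pos: [0.6464, 0.3031, 0.0652]
tool_rot: [0.708, 0.706, 0.001, 0.002]
ft_force: [0.8, 0.3, -0.9]
grip_width: 0.0207
grasp_force: 60.7
```

```bash
python3 -c "
from h import *
plan([643,310.4,49],0.4)"
```

```text
t 16.02 tcp [646.4 303.1  65.2] closeyaw -0.2 d [ 0.005 -0.002 -1.   ] q [ 0.44  0.75  0.45  1.27 -0.    2.01] F [ 0.8  0.3 -0.9] w 20.7 gf 60.7
shift [ -3.4   7.3 -16.2] rv [0.002 0.005 0.01 ] rows 0.4
```

{"method": "send_rows", "body": {
  "steps": "-1 -0.0034 0.0073 0 0.002 0.005 0.01;-1 0 0 0 0 0 0;-1 0 0 -0.008 0 0 0;-1 0 0 -0.004 0 0 0;-1 0 0 0 0 0 0"
}}

```text
clock: 16.43
eef_pos: [0.6405, 0.3101, 0.0491]
tool_rot: [0.704, 0.71, -0.003, -0.001]
ft_force: [-0.4, -0.7, -2.2]
grip_width: 0.0206
grasp_force: 60.9
```

```bash
python3 -c "
from h import *
plan([643,310.4,49],0.4)"
```

```text
t 16.43 tcp [640.5 310.1  49.1] closeyaw 0.5 d [-0.006 -0.003 -1.   ] q [0.45 0.76 0.43 1.25 0.   2.01] F [-0.4 -0.7 -2.2] w 20.6 gf 60.9
shift [ 2.5  0.3 -0.1] rv [ 0.003 -0.006 -0.001] rows 0.1
```

{"method": "send_rows", "body": {
  "steps": "-1 0.002 0 0 0.002 -0.004 0;-1 0 0 -0.0015 0 0 0;-1 0 0 0 0 0 0;-1 0 0 0 0 0 0;-1 0 0 0 0 0 0"
}}

```text
clock: 16.85
eef_pos: [0.6436, 0.3104, 0.0494]
tool_rot: [0.704, 0.71, 0.001, 0.0]
ft_force: [0.1, 0.9, -2.1]
grip_width: 0.0207
grasp_force: 60.9
```

{"method": "send_rows", "body": {
  "steps": "1 0 0 0 0 0 0;1 0 0 0 0 0 0;1 0 0 0 0 0 0;1 0 0 0 0 0 0;1 0 0 0 0 0 0"
}}

```text
clock: 17.27
eef_pos: [0.6437, 0.3106, 0.0496]
tool_rot: [0.704, 0.71, 0.001, 0.0]
ft_force: [0.8, -0.2, 0.9]
grip_width: 0.0797
grasp_force: 0.0
```

{"method": "send_rows", "body": {
  "steps": "1 0 0 0.03 0 0 0;1 0 0 0.04 0 0 0;1 0 0 0.04 0 0 0;1 0 -0.02 0 0 0 0;1 0 -0.04 0 0 0 0"
}}

```text
clock: 17.68
eef_pos: [0.6457, 0.2556, 0.1638]
tool_rot: [0.702, 0.712, 0.006, 0.002]
ft_force: [0.3, -1.0, -0.3]
grip_width: 0.0854
grasp_force: 0.0
```

{"method": "send_rows", "body": {
  "steps": "1 0 -0.04 0 0 0 0;1 0 -0.04 0 0 0 0;1 0 -0.04 0 0 0 0;1 0 -0.04 0 0 0 0;1 0 -0.02 0 0 0 0"
}}

```text
clock: 18.1
eef_pos: [0.6433, 0.0657, 0.1598]
tool_rot: [0.706, 0.708, 0.0, 0.001]
ft_force: [-0.3, 0.8, -0.0]
grip_width: 0.0858
grasp_force: 0.0
```

```bash
python3 -W ignore -c "
from h import *
plan([716.8,14.3,45],-3.8);t=scene()
P=world(t);z=P[...,2];v=hsv(t)[...,2]
print('padfull',rect(P,box((z>.007)&(v<60),125,150,180,195)))"
```

```text
t 18.1 tcp [643.3  65.7 159.8] closeyaw 0.2 d [ 0.001 -0.001 -1.   ] q [ 0.1   0.56  0.35  1.37 -0.    1.67] F [-0.3  0.8 -0. ] w 85.8 gf 0.0
shift [  73.5  -51.4 -114.8] rv [ 0.001  0.001 -0.07 ] rows 3.5
cheese_on_stand {'n': 289, 'c': (493.6, 297.2), 'wh': (56.8, 53.6), 'a': 89.3, 'z': [49.4, 53.7, 57.7], 'mean': [493.4, 296.4]}
grip {'n': 216, 'c': (642.7, 308.6), 'wh': (21.8, 79.2), 'a': 0.7, 'z': [86.1, 91.3, 95.8], 'mean': [642.0, 307.7]}
plate {'n': 82, 'c': (715.1, -9.2), 'wh': (42.9, 17.1), 'a': 85.9, 'z': [83.4, 88.1, 93.2], 'mean': [714.6, -10.1]}
tray {'n': 210, 'c': (673.7, -31.7), 'wh': (93.0, 98.7), 'a': 86.4, 'z': [35.4, 61.7, 91.0], 'mean': [699.8, -32.8]}
trayall {'n': 466, 'c': (678.4, -31.7), 'wh': (94.8, 93.6), 'a': 84.7, 'z': [3.5, 7.3, 87.5], 'mean': [692.9, -41.9]}
padfull {'n': 786, 'c': (642.6, 310.2), 'wh': (99.7, 117.8), 'a': 0.2, 'z': [8.4, 12.8, 64.1], 'mean': [635.5, 306.2]}
```

{"method": "send_rows", "body": {
  "steps": "1 0.0245 -0.0171 0 0 0 -0.023;1 0.0245 -0.0171 0 0 0 -0.023;1 0.0245 -0.0171 0 0 0 -0.024;1 0 0 -0.02 0 0 0;1 0 0 -0.01 0 0 0"
}}

```text
clock: 18.57
eef_pos: [0.7182, 0.018, 0.1273]
tool_rot: [0.729, 0.684, 0.001, -0.0]
ft_force: [-1.2, -0.5, -0.2]
grip_width: 0.0858
grasp_force: 0.0
```

```bash
python3 -c "
from h import *
plan([716.8,14.3,53],-3.8)"
```

```text
t 18.57 tcp [718.2  18.  127.3] closeyaw -3.7 d [ 0.001  0.001 -1.   ] q [0.02 0.73 0.58 1.42 0.   1.66] F [-1.2 -0.5 -0.2] w 85.8 gf 0.0
shift [ -1.4  -3.7 -74.3] rv [-0.001  0.001 -0.002] rows 1.8
```

{"method": "send_rows", "body": {
  "steps": "1 -0.001 -0.003 -0.02 0 0 0;1 0 0 -0.025 0 0 0;1 0 0 -0.02 0 0 0;1 0 0 -0.009 0 0 0;1 0 0 0 0 0 0"
}}

```text
clock: 18.98
eef_pos: [0.7127, 0.017, 0.0517]
tool_rot: [0.728, 0.685, -0.002, -0.002]
ft_force: [-0.8, -0.3, -0.5]
grip_width: 0.0855
grasp_force: 0.0
```

{"method": "send_rows", "body": {
  "steps": "-1 0 0 0 0 0 0;-1 0 0 0 0 0 0;-1 0 0 0 0 0 0;-1 0 0 0 0 0 0;-1 0 0 0 0 0 0"
}}

```text
clock: 19.4
eef_pos: [0.7168, 0.0162, 0.0567]
tool_rot: [0.729, 0.685, 0.001, 0.001]
ft_force: [-0.4, 0.2, -0.7]
grip_width: 0.0255
grasp_force: 0.0
```

{"method": "send_rows", "body": {
  "steps": "-1 0 0 0 0 0 0;-1 0 0 0 0 0 0;-1 0 0 0 0 0 0;-1 0 0 0 0 0 0;-1 0 0 0 0 0 0"
}}

```text
clock: 19.82
eef_pos: [0.7171, 0.0162, 0.0566]
tool_rot: [0.729, 0.685, 0.002, 0.001]
ft_force: [0.5, -0.1, 5.5]
grip_width: 0.0137
grasp_force: 59.7
```

```bash
python3 -c "
from h import *
plan([716.8,14.3,53],-3.8)"
```

```text
t 19.82 tcp [717.1  16.2  56.6] closeyaw -3.6 d [ 0.004  0.001 -1.   ] q [0.02 0.76 0.45 1.25 0.   1.66] F [ 0.5 -0.1  5.5] w 13.7 gf 59.7
shift [-0.3 -1.9 -3.6] rv [-0.001  0.004 -0.004] rows 0.1
```

{"method": "send_rows", "body": {
  "steps": "-1 0 0 0.006 0 0 0;-1 0 0 0.012 0 0 0;-1 0 0 0.018 0 0 0;-1 0 0 0.018 0 0 0;-1 0 0 0.016 0 0 0"
}}

```text
clock: 20.23
eef_pos: [0.7146, 0.0161, 0.1242]
tool_rot: [0.729, 0.685, -0.001, -0.001]
ft_force: [0.2, -0.4, -3.1]
grip_width: 0.0141
grasp_force: 58.7
```

{"method": "send_rows", "body": {
  "steps": "-1 -0.006 0 0.016 0 0 0;-1 -0.012 0 0.016 0 0 0;-1 -0.018 0 0.016 0 0 0;-1 -0.02 0 0.016 0 0 0;-1 -0.02 0 0.016 0 0 0"
}}

```text
clock: 20.65
eef_pos: [0.6378, 0.0161, 0.2046]
tool_rot: [0.729, 0.685, -0.001, -0.001]
ft_force: [0.6, 0.7, -2.7]
grip_width: 0.0141
grasp_force: 58.8
```

{"method": "send_rows", "body": {
  "steps": "-1 -0.02 0 0.016 0 0 0;-1 -0.02 0 0.016 0 0 0;-1 -0.02 0 0.016 0 0 0;-1 -0.02 0 0.012 0 0 0;-1 -0.012 0 0.004 0 0 0"
}}

```text
clock: 21.07
eef_pos: [0.5457, 0.0161, 0.2713]
tool_rot: [0.729, 0.685, 0.001, 0.0]
ft_force: [0.4, -0.4, -2.5]
grip_width: 0.0142
grasp_force: 58.8
```

```bash
python3 -c "
from h import *
plan([495,-294,280],-84)
_,s=snap('side','s5.png')"
```

```text
t 21.07 tcp [545.7  16.1 271.3] closeyaw -3.6 d [ 0.001  0.001 -1.   ] q [0.03 0.32 0.27 1.52 0.   1.66] F [ 0.4 -0.4 -2.5] w 14.2 gf 58.8
shift [ -50.7 -310.1    8.7] rv [ 0.000e+00  1.000e-03 -1.404e+00] rows 11.4
```

View pics/s5.png

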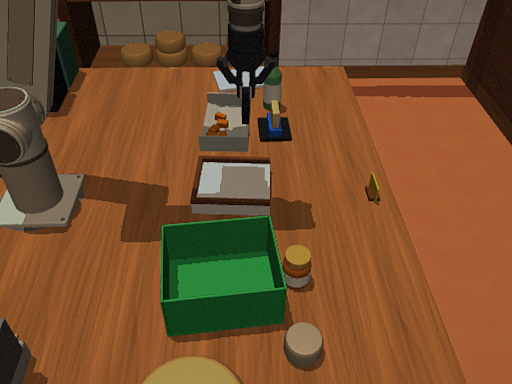

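{"method": "send_rows", "body": {
  "steps": "-1 -0.002 -0.01 0 0 0 -0.05;-1 -0.0034 -0.02 0.0008 0 0 -0.09;-1 -0.0036 -0.0223 0.0008 0 0 -0.1;-1 -0.0036 -0.0223 0.0008 0 0 -0.1;-1 -0.0036 -0.0223 0.0008 0 0 -0.1"
}}

```text
clock: 21.53
eef_pos: [0.5306, -0.0814, 0.2715]
tool_rot: [0.862, 0.507, -0.001, -0.001]
ft_force: [0.8, -0.2, -3.3]
grip_width: 0.014
grasp_force: 58.9
```

{"method": "send_rows", "body": {
  "steps": "-1 -0.0036 -0.0223 0.0008 0 0 -0.1;-1 -0.0036 -0.0223 0.0008 0 0 -0.1;-1 -0.0036 -0.0223 0.0008 0 0 -0.1;-1 -0.0036 -0.0223 0.0008 0 0 -0.1;-1 -0.0036 -0.0223 0.0008 0 0 -0.1"
}}

```text
clock: 21.95
eef_pos: [0.5126, -0.193, 0.2755]
tool_rot: [0.961, 0.278, -0.001, -0.0]
ft_force: [0.5, -0.0, -3.4]
grip_width: 0.0141
grasp_force: 58.9
```

{"method": "send_rows", "body": {
  "steps": "-1 -0.0036 -0.0223 0.0008 0 0 -0.1;-1 -0.0036 -0.0223 0.0008 0 0 -0.1;-1 -0.0036 -0.022 0.0008 0 0 -0.1;-1 -0.003 -0.02 0 0 0 -0.09;-1 -0.002 -0.012 0 0 0 -0.07"
}}

```text
clock: 22.37
eef_pos: [0.4967, -0.2927, 0.2776]
tool_rot: [0.999, 0.051, -0.001, 0.0]
ft_force: [0.7, 0.2, -3.3]
grip_width: 0.0139
grasp_force: 58.9
```

```bash
python3 -c "
from h import *
plan([495,-294,270],-84)
plan([495,-294,255],-84,-75,6)"
```

```text
t 22.37 tcp [ 496.7 -292.7  277.6] closeyaw -84.1 d [-0.002 -0.    -1.   ] q [-0.53  0.39  0.39  1.57 -0.    2.51] F [ 0.7  0.2 -3.3] w 13.9 gf 58.9
shift [-1.7 -1.3 -7.6] rv [ 0.    -0.002  0.002] rows 0.2
t 22.37 tcp [ 496.7 -292.7  277.6] closeyaw -84.1 d [-0.002 -0.    -1.   ] q [-0.53  0.39  0.39  1.57 -0.    2.51] F [ 0.7  0.2 -3.3] w 13.9 gf 58.9
shift [ -1.7  -1.3 -22.6] rv [-1.302 -0.137  0.003] rows 10.6
```

{"method": "send_rows", "body": {
  "steps": "-1 0 -0.01 0 0 0 0;-1 0 -0.015 0 0 0 0;-1 0 -0.013 0 0 0 0;-1 0 -0.007 0 0 0 0;-1 0 0 -0.005 0 0 0"
}}

```text
clock: 22.78
eef_pos: [0.4982, -0.3373, 0.274]
tool_rot: [0.999, 0.054, 0.001, 0.001]
ft_force: [-0.7, 0.3, -3.3]
grip_width: 0.0142
grasp_force: 58.9
```

{"method": "send_rows", "body": {
  "steps": "-1 0 0 0 -0.115 -0.012 0;-1 0 0 0 -0.115 -0.012 0;-1 0 0 0 -0.115 -0.012 0;-1 0 0 0 -0.115 -0.012 0;-1 0 0 0 -0.115 -0.012 0"
}}

```text
clock: 23.2
eef_pos: [0.498, -0.3344, 0.2744]
tool_rot: [0.956, 0.053, 0.016, 0.287]
ft_force: [1.1, -0.3, -3.8]
grip_width: 0.0138
grasp_force: 59.2
```

{"method": "send_rows", "body": {
  "steps": "-1 0 0 0 -0.115 -0.012 0;-1 0 0 0 -0.115 -0.012 0;-1 0 0 0 -0.115 -0.012 0;-1 0 0 -0.003 -0.115 -0.012 0;-1 0 0 -0.005 -0.115 -0.012 0"
}}

```text
clock: 23.62
eef_pos: [0.4986, -0.3339, 0.2666]
tool_rot: [0.835, 0.046, 0.03, 0.547]
ft_force: [2.2, -0.7, -4.1]
grip_width: 0.0141
grasp_force: 59.3
```

{"method": "send_rows", "body": {
  "steps": "-1 0 0 -0.005 -0.115 -0.012 0;-1 0 0 -0.005 -0.05 -0.005 0;-1 0 0 0 0 0 0;-1 0 0 0 0 0 0;-1 0 0 0 0 0 0"
}}

```text
clock: 24.03
eef_pos: [0.4993, -0.3358, 0.257]
tool_rot: [0.791, 0.043, 0.031, 0.609]
ft_force: [0.9, -0.2, -1.7]
grip_width: 0.0138
grasp_force: 59.5
```

```bash
python3 -c "
from h import *
plan([495,-340,255],-84,-75,6)
_,s=snap('side','s6.png')"
```

```text
t 24.03 tcp [ 499.3 -335.8  257. ] closeyaw -83.2 d [ 0.103 -0.961 -0.257] q [-0.05  0.3  -0.53  0.22 -1.27  2.6 ] F [ 0.9 -0.2 -1.7] w 13.8 gf 59.5
shift [-4.3 -4.2 -2. ] rv [ 0.003 -0.003 -0.003] rows 0.2
```

View pics/s6.png

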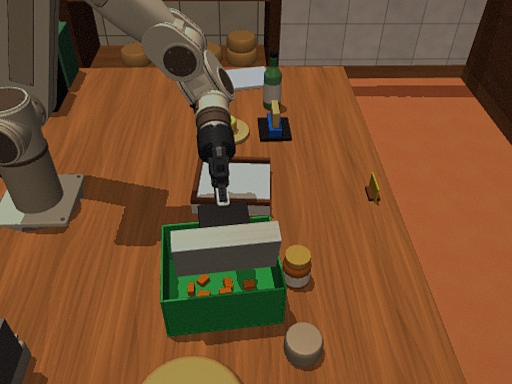

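{"method": "send_rows", "body": {
  "steps": "-1 0 0 0 0 0 0;-1 0 0 0.005 0.115 0.012 0;-1 0 0 0.005 0.115 0.012 0;-1 0 0 0.005 0.115 0.012 0;-1 0 0 0.005 0.115 0.012 0"
}}

```text
clock: 24.5
eef_pos: [0.4995, -0.3358, 0.2774]
tool_rot: [0.905, 0.05, 0.023, 0.421]
ft_force: [1.6, -0.8, -3.4]
grip_width: 0.0137
grasp_force: 59.3
```

{"method": "send_rows", "body": {
  "steps": "-1 0 0 0 0.115 0.012 0;-1 0 0 0 0.115 0.012 0;-1 0 0 0 0.115 0.012 0;-1 0 0 0 0.115 0.012 0;-1 0 0 0 0.115 0.012 0"
}}

```text
clock: 24.92
eef_pos: [0.4996, -0.3369, 0.2789]
tool_rot: [0.988, 0.053, 0.011, 0.147]
ft_force: [1.3, 0.4, -3.1]
grip_width: 0.014
grasp_force: 59.2
```

{"method": "send_rows", "body": {
  "steps": "-1 0 0 0 0.115 0.012 0;-1 0 0 0 0.05 0.005 0;-1 0 0 0 0.045 0.005 0;-1 0 0 0 0 0 0;-1 0 0 0 0 0 0"
}}

```text
clock: 25.33
eef_pos: [0.4992, -0.338, 0.2757]
tool_rot: [0.998, 0.054, 0.004, 0.044]
ft_force: [0.1, 0.4, -3.4]
grip_width: 0.0141
grasp_force: 59.2
```

```bash
python3 -c "
from h import *
plan([545.7,16,272],-3.8)"
```

```text
t 25.33 tcp [ 499.2 -338.   275.7] closeyaw -83.9 d [ 0.012 -0.088 -0.996] q [-0.56  0.39  0.38  1.51 -0.07  2.47] F [ 0.1  0.4 -3.4] w 14.1 gf 59.2
shift [ 46.5 354.   -3.7] rv [0.065 0.072 1.396] rows 11.4
```

{"method": "send_rows", "body": {
  "steps": "-1 0.002 0.015 0 0.088 0.01 0;-1 0.0033 0.0255 0 0 0 0.1;-1 0.0033 0.0255 0 0 0 0.1;-1 0.0033 0.0255 0 0 0 0.1;-1 0.0033 0.0255 0 0 0 0.1"
}}

```text
clock: 25.75
eef_pos: [0.5145, -0.218, 0.2754]
tool_rot: [0.967, 0.255, 0.001, -0.0]
ft_force: [0.7, 0.0, -3.1]
grip_width: 0.0139
grasp_force: 59.4
```

{"method": "send_rows", "body": {
  "steps": "-1 0.0033 0.0255 0 0 0 0.1;-1 0.0033 0.0255 0 0 0 0.1;-1 0.0033 0.0255 0 0 0 0.1;-1 0.0033 0.0255 0 0 0 0.1;-1 0.0033 0.0255 0 0 0 0.1"
}}

```text
clock: 26.17
eef_pos: [0.5309, -0.0901, 0.2758]
tool_rot: [0.874, 0.486, 0.001, -0.0]
ft_force: [0.2, 0.8, -2.1]
grip_width: 0.0138
grasp_force: 59.4
```

{"method": "send_rows", "body": {
  "steps": "-1 0.0033 0.0255 0 0 0 0.1;-1 0.0033 0.0255 0 0 0 0.1;-1 0.0033 0.0255 0 0 0 0.1;-1 0.0033 0.0255 0 0 0 0.1;-1 0 0.008 0 0 0 0.1"
}}

```text
clock: 26.58
eef_pos: [0.5443, 0.0222, 0.2757]
tool_rot: [0.725, 0.689, 0.001, -0.001]
ft_force: [-0.3, -0.9, -3.1]
grip_width: 0.0139
grasp_force: 59.4
```

```bash
python3 -c "
from h import *
plan([545.7,16,272],-3.8)
_,s=snap('side');_,t=snap('top')
a=cv2.resize(s['frame'][60:340,150:340],(380,560));b=cv2.resize(t['frame'][130:280,195:415],(420,286))
b=np.vstack([b,np.zeros((274,420,3),np.uint8)])
cv2.imwrite('pics/s7.png',cv2.cvtColor(np.hstack([a,b]),cv2.COLOR_RGB2BGR))"
```

```text
t 26.58 tcp [544.3  22.2 275.7] closeyaw -2.9 d [ 0.     0.002 -1.   ] q [0.04 0.32 0.28 1.53 0.   1.66] F [-0.3 -0.9 -3.1] w 13.9 gf 59.4
shift [ 1.4 -6.2 -3.7] rv [-0.002  0.    -0.015] rows 0.2
```

View pics/s7.png

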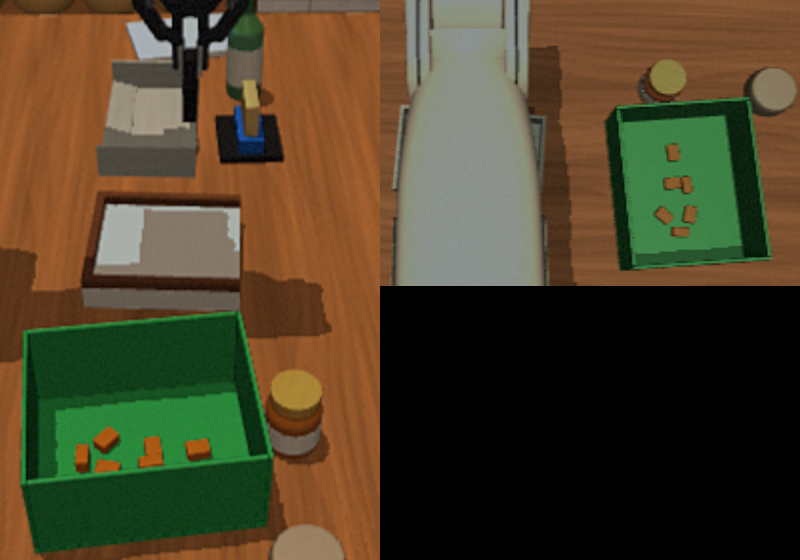

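{"method": "send_rows", "body": {
  "steps": "-1 0.01 -0.001 0 0 0 -0.005;-1 0.018 -0.001 -0.006 0 0 -0.005;-1 0.018 -0.001 -0.014 0 0 -0.004;-1 0.018 -0.001 -0.014 0 0 0;-1 0.018 -0.001 -0.014 0 0 0"
}}

```text
clock: 27.1
eef_pos: [0.6271, 0.0121, 0.2273]
tool_rot: [0.734, 0.679, 0.0, -0.0]
ft_force: [0.1, -0.6, -2.5]
grip_width: 0.0143
grasp_force: 59.4
```

{"method": "send_rows", "body": {
  "steps": "-1 0.018 -0.001 -0.014 0 0 0;-1 0.018 -0.001 -0.014 0 0 0;-1 0.018 -0.001 -0.014 0 0 0;-1 0.018 0 -0.014 0 0 0;-1 0.018 0 -0.014 0 0 0"
}}

```text
clock: 27.52
eef_pos: [0.7171, 0.0088, 0.1566]
tool_rot: [0.734, 0.679, -0.0, -0.001]
ft_force: [0.8, 0.1, -2.1]
grip_width: 0.014
grasp_force: 59.4
```

{"method": "send_rows", "body": {
  "steps": "-1 0.006 0 -0.014 0 0 0;-1 0 0 -0.01 0 0 0;-1 0 0 0 0 0 0;-1 0 0 0 0 0 0;-1 0 0 0 0 0 0"
}}

```text
clock: 27.93
eef_pos: [0.7221, 0.0099, 0.1343]
tool_rot: [0.733, 0.68, 0.0, -0.001]
ft_force: [0.0, -1.2, -2.1]
grip_width: 0.014
grasp_force: 59.4
```

```bash
python3 -c "
from h import *
plan([720.5,14,62],-3.8)"
```

```text
t 27.93 tcp [722.1   9.9 134.3] closeyaw -4.3 d [-0.001  0.002 -1.   ] q [0.01 0.74 0.61 1.44 0.   1.66] F [ 0.  -1.2 -2.1] w 14.0 gf 59.4
shift [ -1.6   4.1 -72.3] rv [-0.002 -0.001  0.009] rows 1.7
```

{"method": "send_rows", "body": {
  "steps": "-1 -0.0016 0.004 -0.02 0 0 0.009;-1 0 0 -0.025 0 0 0;-1 0 0 -0.015 0 0 0;-1 0 0 -0.01 0 0 0;-1 0 0 0 0 0 0"
}}

```text
clock: 28.35
eef_pos: [0.7192, 0.0141, 0.0614]
tool_rot: [0.73, 0.683, -0.001, -0.002]
ft_force: [-0.5, -0.0, -3.0]
grip_width: 0.0142
grasp_force: 59.4
```

```bash
python3 -c "
from h import *
plan([717,13.7,57],-3.8)"
```

```text
t 28.35 tcp [719.2  14.1  61.4] closeyaw -3.8 d [-0.005  0.002 -1.   ] q [0.02 0.77 0.48 1.29 0.   1.66] F [-0.5 -0.  -3. ] w 14.2 gf 59.4
shift [-2.2 -0.4 -4.4] rv [-0.002 -0.005 -0.   ] rows 0.1
```

{"method": "send_rows", "body": {
  "steps": "-1 0 0 -0.002 0 0 0;-1 0 0 -0.0025 0 0 0;-1 -0.0015 0 0 0 0 0;-1 -0.0015 0 0 0 0 0;-1 0 0 0 0 0 0"
}}

```text
clock: 28.77
eef_pos: [0.718, 0.0141, 0.0593]
tool_rot: [0.73, 0.683, 0.0, -0.001]
ft_force: [0.2, 0.4, -2.7]
grip_width: 0.0142
grasp_force: 59.4
```

```bash
python3 -c "
from h import *
plan([717,13.7,57],-3.8)"
```

```text
t 28.77 tcp [718.   14.1  59.3] closeyaw -3.8 d [-0.001  0.002 -1.   ] q [0.02 0.77 0.47 1.27 0.   1.66] F [ 0.2  0.4 -2.7] w 14.2 gf 59.4
shift [-1.  -0.4 -2.3] rv [-0.002 -0.001 -0.   ] rows 0.1
```

{"method": "send_rows", "body": {
  "steps": "-1 0 0 -0.002 0 0 0;-1 0 0 -0.001 0 0 0;-1 -0.001 0 0 0 0 0;-1 -0.001 0 0 0 0 0;-1 0 0 0 0 0 0"
}}

```text
clock: 29.18
eef_pos: [0.7173, 0.0141, 0.0566]
tool_rot: [0.73, 0.683, 0.001, -0.0]
ft_force: [3.1, -0.2, 2.2]
grip_width: 0.0135
grasp_force: 60.0
```

```bash
python3 -c "
from h import *
plan([716,13.7,57],-3.8)"
```

```text
t 29.18 tcp [717.3  14.1  56.6] closeyaw -3.8 d [ 0.002  0.002 -1.   ] q [0.02 0.76 0.45 1.26 0.   1.66] F [ 3.1 -0.2  2.2] w 13.5 gf 60.0
shift [-1.3 -0.4  0.4] rv [-0.002  0.002 -0.   ] rows 0.0
```

{"method": "send_rows", "body": {
  "steps": "-1 -0.001 0 0 0 0 0;-1 -0.001 0 0 0 0 0;-1 0 0 0 0 0 0;-1 0 0 0 0 0 0;-1 0 0 0 0 0 0"
}}

```text
clock: 29.6
eef_pos: [0.7152, 0.0141, 0.0566]
tool_rot: [0.73, 0.683, 0.001, -0.0]
ft_force: [4.7, 0.2, 5.3]
grip_width: 0.0141
grasp_force: 60.4
```

{"method": "send_rows", "body": {
  "steps": "1 0 0 0 0 0 0;1 0 0 0 0 0 0;1 0 0 0 0 0 0;1 0 0 0 0 0 0;1 0 0 0 0 0 0"
}}

```text
clock: 30.02
eef_pos: [0.7128, 0.0141, 0.0542]
tool_rot: [0.73, 0.683, -0.001, -0.002]
ft_force: [-1.0, -0.1, 0.5]
grip_width: 0.0734
grasp_force: 0.0
```

{"method": "send_rows", "body": {
  "steps": "1 0 0 0.03 0 0 0;1 0 0 0.04 0 0 0;1 -0.01 0.01 0.03 0 0 0;1 -0.02 0.03 0 0 0 0;1 -0.02 0.035 0 0 0 0"
}}

```text
clock: 30.43
eef_pos: [0.6657, 0.0878, 0.1584]
tool_rot: [0.732, 0.682, 0.002, 0.001]
ft_force: [0.1, 1.3, -0.7]
grip_width: 0.0853
grasp_force: 0.0
```

{"method": "send_rows", "body": {
  "steps": "1 -0.02 0.035 0 0 0 -0.1;1 -0.02 0.035 0 0 0 -0.1;1 -0.02 0.035 0 0 0 -0.1;1 -0.02 0.035 0 0 0 -0.1;1 -0.02 0.035 0 0 0 -0.1"
}}

```text
clock: 30.85
eef_pos: [0.5622, 0.2653, 0.1552]
tool_rot: [0.878, 0.479, -0.0, -0.001]
ft_force: [0.0, 0.8, 0.6]
grip_width: 0.0855
grasp_force: 0.0
```

{"method": "send_rows", "body": {
  "steps": "1 -0.02 0.035 0 0 0 -0.1;1 -0.02 0.02 0 0 0 -0.1;1 0 0 0 0 0 -0.1;1 0 0 0 0 0 0;1 0 0 0 0 0 0"
}}

```text
clock: 31.27
eef_pos: [0.5235, 0.3192, 0.1552]
tool_rot: [0.938, 0.347, 0.0, -0.001]
ft_force: [0.5, 0.7, -0.2]
grip_width: 0.0852
grasp_force: 0.0
```

```bash
python3 -W ignore -c "
from h import *
plan([493.5,296.8,24],-45);t=scene()
P=world(t);z=P[...,2];H=hsv(t).astype(int);v=H[...,2];s=H[...,1]
np.save('P.npy',P);np.save('H.npy',H)
print('rails',rect(P,box((z>.043)&(z<.055)&(v<130),205,180,285,255)))
print('face',rect(P,box((s<60)&(z>.028)&(z<.043),205,183,285,255)))
cv2.imwrite('pics/t8.png',cv2.cvtColor(cv2.resize(t['frame'][130:265,120:300],None,fx=4,fy=4),cv2.COLOR_RGB2BGR))"
```

```text
t 31.27 tcp [523.5 319.2 155.2] closeyaw -49.4 d [-0.     0.002 -1.   ] q [0.55 0.49 0.23 1.31 0.   2.98] F [ 0.5  0.7 -0.2] w 85.2 gf 0.0
shift [ -30.   -22.4 -131.2] rv [-0.002 -0.     0.077] rows 3.3
cheese_on_stand {'n': 289, 'c': (493.7, 296.3), 'wh': (54.8, 54.3), 'a': 67.6, 'z': [49.6, 53.9, 58.1], 'mean': [493.2, 296.3]}
grip {'n': 217, 'c': (642.2, 307.9), 'wh': (21.6, 79.5), 'a': 1.0, 'z': [85.3, 91.6, 95.4], 'mean': [642.0, 308.2]}
plate {'n': 169, 'c': (714.2, 12.0), 'wh': (89.3, 18.4), 'a': 87.1, 'z': [83.5, 88.6, 92.2], 'mean': [713.3, 12.5]}
tray {'n': 437, 'c': (665.9, 15.5), 'wh': (190.7, 115.0), 'a': 86.8, 'z': [36.7, 64.5, 91.1], 'mean': [702.2, 14.7]}
trayall {'n': 1547, 'c': (674.3, 15.3), 'wh': (193.0, 105.9), 'a': 89.9, 'z': [3.4, 6.8, 88.4], 'mean': [680.3, 17.3]}
rails {'n': 790, 'c': (519.4, 23.3), 'wh': (185.3, 221.3), 'a': 86.2, 'z': [45.1, 49.2, 52.9], 'mean': [481.8, 26.7]}
face {'n': 3302, 'c': (514.9, 19.0), 'wh': (169.4, 213.4), 'a': 85.7, 'z': [31.1, 35.2, 39.5], 'mean': [515.2, 23.4]}
```

View pics/t8.png

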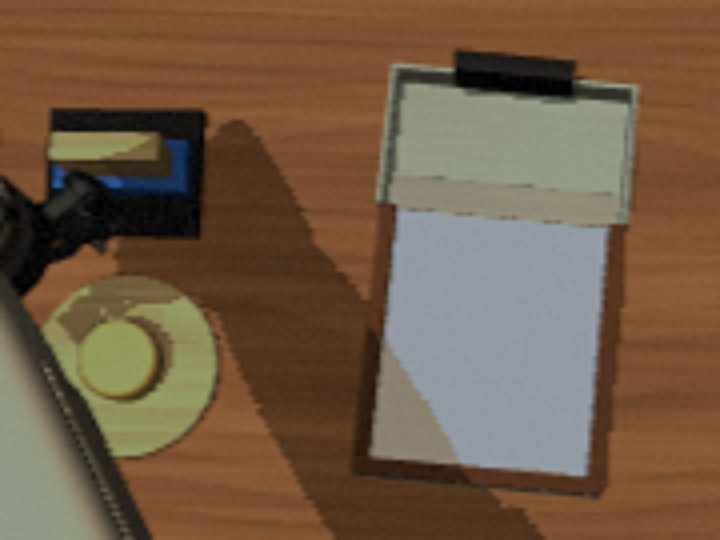

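```bash
python3 -W ignore -c "
from h import *
P=np.load('P.npy');H=np.load('H.npy');z=P[...,2];v=H[...,2];s=H[...,1]
m=box((z>.043)&(z<.055)&(s>90)&(v<140),200,175,290,260)
p=P[m][:,:2]*1000
# left/right rails line fits
def line(q):
    k=np.polyfit(q[:,0],q[:,1],1); r=q[:,1]-np.polyval(k,q[:,0]); g=abs(r)<8; return np.polyfit(q[g,0],q[g,1],1),g.sum()
mid=(p[:,0]>440)&(p[:,0]<600)
L,nl=line(p[mid&(p[:,1]>70)]);R,nr=line(p[mid&(p[:,1]<-30)])
print('L',np.degrees(np.arctan(L[0])),np.polyval(L,519),nl,'R',np.degrees(np.arctan(R[0])),np.polyval(R,519),nr)
for x in (519,614,669,714): print(x,(np.polyval(L,x)+np.polyval(R,x))/2, np.polyval(L,x)-np.polyval(R,x))
b=p[(p[:,1]>-30)&(p[:,1]<70)&(p[:,0]<440)]; k=np.polyfit(b[:,1],b[:,0],1); print('back rail yaw',-np.degrees(np.arctan(k[0])),np.polyval(k,31),len(b))
w=P[box((z>.036)&(z<.046)&(s<70),200,140,290,185)][:,:2]*1000
a=w[(w[:,0]>625)&(w[:,0]<695)]
L2,n1=line(a[a[:,1]>60]);R2,n2=line(a[a[:,1]<-40]);print('tray',np.degrees(np.arctan([L2[0],R2[0]])),n1,n2,[(np.polyval(L2,x)+np.polyval(R2,x))/2 for x in(614,669)])
"
```

```text
L -3.8011209895840996 109.87161968145952 223 R -3.8160416303922817 -63.45476925952926 166
519 23.20842521096513 173.32638894098878
614 16.88424080241569 173.3512379357147
669 13.222870881676535 173.36562419581918
714 10.22720458288996 173.3773947722683
back rail yaw -3.531195130056569 414.9962186887142 147
tray [-3.84561546 -4.08885168] 26 29 [np.float64(18.60714989029472), np.float64(14.792764022383935)]
```

{"method": "send_rows", "body": {
  "steps": "1 -0.015 -0.011 0 0 0 0.04;1 -0.015 -0.0115 0 0 0 0.04;1 0 0 0 0 0 0;1 0 0 -0.03 0 0 0;1 0 0 -0.03 0 0 0"
}}

```text
clock: 31.73
eef_pos: [0.4969, 0.2967, 0.0973]
tool_rot: [0.924, 0.382, 0.004, -0.002]
ft_force: [-0.7, 0.1, -0.4]
grip_width: 0.0855
grasp_force: 0.0
```

```bash
python3 -c "
from h import *
plan([493.5,296.6,24],-45)"
```

```text
t 31.73 tcp [496.9 296.7  97.3] closeyaw -45.1 d [ 0.006  0.006 -1.   ] q [0.54 0.46 0.02 1.13 0.   2.9 ] F [-0.7  0.1 -0.4] w 85.5 gf 0.0
shift [ -3.4  -0.1 -73.3] rv [-0.006  0.006  0.002] rows 1.8
```

{"method": "send_rows", "body": {
  "steps": "1 -0.002 0 -0.03 0 0 0;1 0 0 -0.02 0 0 0;1 0 0 -0.013 0 0 0;1 0 0 -0.006 0 0 0;1 0 0 0 0 0 0"
}}

```text
clock: 32.15
eef_pos: [0.4916, 0.2952, 0.0246]
tool_rot: [0.924, 0.382, -0.001, -0.001]
ft_force: [0.1, -0.4, 0.2]
grip_width: 0.0856
grasp_force: 0.0
```

```bash
python3 -c "
from h import *
plan([493.5,296.6,24],-45)"
```

```text
t 32.15 tcp [491.6 295.2  24.6] closeyaw -45.1 d [-0.003  0.001 -1.   ] q [ 0.54  0.52 -0.08  0.97  0.    2.9 ] F [ 0.1 -0.4  0.2] w 85.6 gf 0.0
shift [ 1.9  1.4 -0.6] rv [-0.001 -0.003  0.002] rows 0.1
```

{"method": "send_rows", "body": {
  "steps": "1 0.0015 0.001 0 0 0 0;-1 0 0 0 0 0 0;-1 0 0 0 0 0 0;-1 0 0 0 0 0 0;-1 0 0 0 0 0 0"
}}

```text
clock: 32.57
eef_pos: [0.4955, 0.2987, 0.0295]
tool_rot: [0.924, 0.382, 0.003, -0.002]
ft_force: [-2.8, 0.3, 14.4]
grip_width: 0.0386
grasp_force: 7.2
```

{"method": "send_rows", "body": {
  "steps": "-1 0 0 0 0 0 0;-1 0 0 0 0 0 0;-1 0 0 0 0 0 0;-1 0 0 0 0 0 0;-1 0 0 0 0 0 0"
}}

```text
clock: 32.98
eef_pos: [0.4969, 0.2998, 0.031]
tool_rot: [0.924, 0.382, 0.005, -0.002]
ft_force: [-0.0, -0.7, 13.7]
grip_width: 0.0002
grasp_force: 7.0
```

```bash
python3 -c "
from h import *
plan([493.5,296.6,24],-45)"
```

```text
t 32.98 tcp [496.9 299.8  31. ] closeyaw -45.0 d [ 0.008  0.008 -1.   ] q [ 0.54  0.52 -0.07  0.97  0.    2.9 ] F [-0.  -0.7 13.7] w 0.2 gf 7.0
shift [-3.4 -3.2 -7. ] rv [-0.008  0.008  0.   ] rows 0.2
```

{"method": "send_rows", "body": {
  "steps": "-1 0 0 0.03 0 0 0;-1 0 0 0.04 0 0 0;-1 0 0 0.04 0 0 0;1 0 -0.04 0 0 0 0;1 0 -0.04 0 0 0 0"
}}

```text
clock: 33.4
eef_pos: [0.4963, 0.2198, 0.1407]
tool_rot: [0.923, 0.385, 0.005, -0.001]
ft_force: [0.2, -2.0, -1.1]
grip_width: 0.0231
grasp_force: 0.0
```

{"method": "send_rows", "body": {
  "steps": "1 0 -0.04 0 0 0 0;1 0 -0.04 0 0 0 0;1 0 -0.04 0 0 0 0;1 0 0 0 0 0 0;1 0 0 0 0 0 0"
}}

```text
clock: 33.82
eef_pos: [0.4936, 0.0957, 0.1371]
tool_rot: [0.925, 0.38, 0.001, -0.001]
ft_force: [0.1, 1.1, 0.9]
grip_width: 0.0831
grasp_force: 0.0
```

```bash
python3 -W ignore -c "
from h import *
st();t=scene();_,s=snap('side')
a=cv2.resize(s['frame'][70:230,150:340],None,fx=2,fy=2);b=cv2.resize(t['frame'][130:265,60:300],(480,270))
a=np.vstack([a,np.zeros((0,380,3),np.uint8)]);b=np.vstack([b,np.zeros((50,480,3),np.uint8)])
im=np.hstack([a,b]);cv2.imwrite('pics/s9.png',cv2.cvtColor(cv2.resize(im,(800,298)),cv2.COLOR_RGB2BGR))"
```

```text
t 33.82 tcp [493.6  95.7 137.1] closeyaw -45.3 d [ 0.001  0.003 -1.   ] q [ 0.19  0.29 -0.12  1.16  0.    2.55] F [0.1 1.1 0.9] w 83.1 gf 0.0
cheese_on_stand {'n': 292, 'c': (493.5, 297.5), 'wh': (56.3, 53.3), 'a': 89.9, 'z': [49.8, 53.9, 57.7], 'mean': [493.3, 296.8]}
grip {'n': 216, 'c': (642.5, 308.6), 'wh': (22.1, 80.5), 'a': 0.9, 'z': [85.9, 91.7, 96.0], 'mean': [641.9, 307.6]}
plate {'n': 174, 'c': (714.1, 11.9), 'wh': (89.1, 17.3), 'a': 86.6, 'z': [83.8, 88.1, 92.2], 'mean': [713.1, 12.4]}
tray {'n': 392, 'c': (675.9, 14.7), 'wh': (189.9, 95.3), 'a': 85.8, 'z': [37.0, 73.3, 91.2], 'mean': [707.6, 6.5]}
trayall {'n': 1372, 'c': (675.5, 11.9), 'wh': (191.4, 98.7), 'a': 87.1, 'z': [3.4, 6.9, 88.1], 'mean': [683.0, 9.1]}
```

View pics/s9.png

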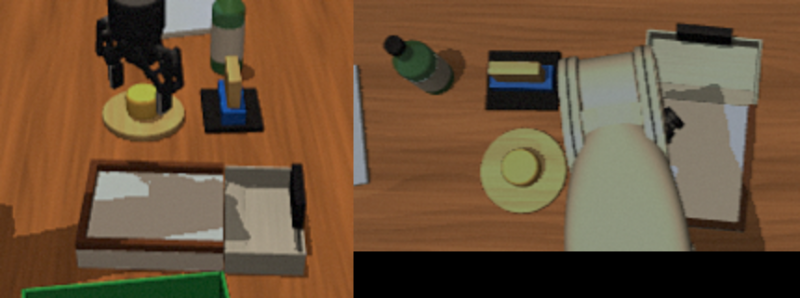

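{"method": "send_rows", "body": {
  "steps": "1 0 0.03 0 0 0 0;1 0 0.04 0 0 0 0;1 0 0.04 0 0 0 0;1 0 0.04 0 0 0 0;1 0 0.04 0 0 0 0"
}}

```text
clock: 34.33
eef_pos: [0.4925, 0.2915, 0.1365]
tool_rot: [0.923, 0.384, 0.001, -0.002]
ft_force: [1.1, 0.3, -0.1]
grip_width: 0.0853
grasp_force: 0.0
```

{"method": "send_rows", "body": {
  "steps": "1 0 0.0115 0 0 0 0;1 0 0 -0.02 0 0 0;1 0 0 -0.03 0 0 0;1 0 0 -0.01 0 0 0;1 0 0 0 0 0 0"
}}

```text
clock: 34.75
eef_pos: [0.4901, 0.2987, 0.0728]
tool_rot: [0.924, 0.383, -0.003, -0.001]
ft_force: [-0.3, -0.2, -0.6]
grip_width: 0.0857
grasp_force: 0.0
```

```bash
python3 -c "
from h import *
plan([493.5,297,18],-45)"
```

```text
t 34.75 tcp [490.1 298.7  72.8] closeyaw -44.9 d [-0.007 -0.001 -1.   ] q [ 0.55  0.48 -0.01  1.09  0.    2.9 ] F [-0.3 -0.2 -0.6] w 85.7 gf 0.0
shift [  3.4  -1.7 -54.8] rv [ 0.001 -0.007 -0.002] rows 1.3
```

{"method": "send_rows", "body": {
  "steps": "1 0.002 -0.0015 -0.02 0 -0.004 0;1 0 0 -0.02 0 0 0;1 0 0 -0.01 0 0 0;1 0 0 -0.004 0 0 0;1 0 0 0 0 0 0"
}}

```text
clock: 35.17
eef_pos: [0.4951, 0.2975, 0.0222]
tool_rot: [0.924, 0.382, 0.002, -0.001]
ft_force: [0.2, -0.5, -0.6]
grip_width: 0.0851
grasp_force: 0.0
```

{"method": "send_rows", "body": {
  "steps": "1 0 0 0 0 0 0;1 0 0 0 0 0 0;1 0 0 0 0 0 0;1 0 0 0 0 0 0;1 0 0 0 0 0 0"
}}

```text
clock: 35.58
eef_pos: [0.4958, 0.2978, 0.023]
tool_rot: [0.924, 0.382, 0.003, -0.001]
ft_force: [0.3, 0.8, -0.3]
grip_width: 0.0856
grasp_force: 0.0
```

```bash
python3 -c "
from h import *
plan([493.5,297,18],-45)"
```

```text
t 35.58 tcp [495.8 297.8  23. ] closeyaw -45.0 d [ 0.005  0.003 -1.   ] q [ 0.54  0.53 -0.07  0.96  0.    2.9 ] F [ 0.3  0.8 -0.3] w 85.6 gf 0.0
shift [-2.3 -0.8 -5. ] rv [-0.003  0.005  0.001] rows 0.1
```

Still a bit high; lower to about 18 and close slowly with partial openings.

{"method": "send_rows", "body": {
  "steps": "1 -0.002 -0.001 -0.006 0 0 0;1 0 0 0 0 0 0;1 0 0 0 0 0 0;0.5 0 0 0 0 0 0;0.5 0 0 0 0 0 0"
}}

```text
clock: 36.0
eef_pos: [0.4933, 0.2966, 0.0163]
tool_rot: [0.924, 0.382, 0.002, -0.001]
ft_force: [0.3, -0.1, -0.1]
grip_width: 0.0645
grasp_force: 0.0
```

{"method": "send_rows", "body": {
  "steps": "0.4 0 0 0 0 0 0;0.4 0 0 0 0 0 0;0.3 0 0 0 0 0 0;0.3 0 0 0 0 0 0;0.2 0 0 0 0 0 0"
}}

```text
clock: 36.42
eef_pos: [0.4932, 0.2969, 0.0174]
tool_rot: [0.924, 0.382, 0.002, -0.001]
ft_force: [-3.1, 0.1, 6.2]
grip_width: 0.0556
grasp_force: 62.0
```

```bash
python3 -c "
from h import *
plan([493.5,297,18],-45)"
```

```text
t 36.42 tcp [493.2 296.9  17.4] closeyaw -45.0 d [ 0.004  0.004 -1.   ] q [ 0.54  0.53 -0.09  0.95  0.    2.9 ] F [-3.1  0.1  6.2] w 55.6 gf 62.0
shift [0.3 0.1 0.6] rv [-0.004  0.004  0.001] rows 0.0
```

{"method": "send_rows", "body": {
  "steps": "0.1 0 0 0 0 0 0;0.1 0 0 0.01 0 0 0;0.1 0 0 0.02 0 0 0;0.1 0 0 0.03 0 0 0;0.1 0 0 0.03 0 0 0"
}}

```text
clock: 36.83
eef_pos: [0.4924, 0.2958, 0.1066]
tool_rot: [0.924, 0.382, 0.001, -0.0]
ft_force: [1.5, 0.4, -1.2]
grip_width: 0.055
grasp_force: 63.7
```

```bash
python3 -c "
from h import *
plan([517.5,23.4,110],-45)"
```

```text
t 36.83 tcp [492.4 295.8 106.6] closeyaw -45.1 d [ 0.001  0.001 -1.   ] q [0.54 0.45 0.03 1.15 0.   2.9 ] F [ 1.5  0.4 -1.2] w 55.0 gf 63.7
shift [  25.1 -272.4    3.4] rv [-0.001  0.001  0.001] rows 6.6
```

{"method": "send_rows", "body": {
  "steps": "0.1 0.002 -0.02 0 0 0 0;0.1 0.003 -0.034 0 0 0 0;0.1 0.0031 -0.034 0 0 0 0;0.1 0.0031 -0.034 0 0 0 0;0.1 0.0031 -0.034 0 0 0 0"
}}

```text
clock: 37.25
eef_pos: [0.5076, 0.1392, 0.1068]
tool_rot: [0.924, 0.383, 0.002, -0.0]
ft_force: [0.9, -0.5, -1.1]
grip_width: 0.0556
grasp_force: 63.7
```

{"method": "send_rows", "body": {
  "steps": "0.1 0.0031 -0.034 0 0 0 0;0.1 0.0031 -0.034 0 0 0 0;0.1 0.0031 -0.03 0 0 0 0;0.1 0.0015 -0.018 0 0 0 0;0.1 0 0 -0.02 0 0 0"
}}

```text
clock: 37.67
eef_pos: [0.5221, 0.0207, 0.0902]
tool_rot: [0.925, 0.38, 0.006, 0.002]
ft_force: [0.5, 0.3, -1.2]
grip_width: 0.0552
grasp_force: 63.8
```

{"method": "send_rows", "body": {
  "steps": "0.1 0 0 -0.02 0 0 0;0.1 0 0 -0.01 0 0 0;0.1 0 0 0 0 0 0;0.1 0 0 0 0 0 0;0.1 0 0 0 0 0 0"
}}

```text
clock: 38.08
eef_pos: [0.5192, 0.0249, 0.0573]
tool_rot: [0.924, 0.383, 0.003, -0.0]
ft_force: [0.3, 0.8, -0.9]
grip_width: 0.0551
grasp_force: 63.8
```

```bash
python3 -c "
from h import *
plan([517.5,23.4,39],-45)"
```

```text
t 38.08 tcp [519.2  24.9  57.3] closeyaw -45.0 d [ 0.005  0.003 -1.   ] q [ 0.05  0.39 -0.2   0.97  0.    2.4 ] F [ 0.3  0.8 -0.9] w 55.1 gf 63.8
shift [ -1.7  -1.5 -18.3] rv [-0.003  0.005  0.   ] rows 0.4
```

{"method": "send_rows", "body": {
  "steps": "0.1 -0.0015 -0.0015 -0.008 0 0.003 0;0.1 0 0 -0.005 0 0 0;0.1 0 0 -0.003 0 0 0;0.1 0 0 0 0 0 0;0.1 0 0 0 0 0 0"
}}

```text
clock: 38.5
eef_pos: [0.5167, 0.0232, 0.0401]
tool_rot: [0.924, 0.382, 0.001, -0.001]
ft_force: [0.1, 0.2, -0.7]
grip_width: 0.0552
grasp_force: 63.8
```

```bash
python3 -c "
from h import *
plan([517.5,23.4,39],-45)"
```

```text
t 38.5 tcp [516.7  23.2  40.1] closeyaw -45.0 d [-0.     0.003 -1.   ] q [ 0.04  0.41 -0.22  0.94  0.    2.4 ] F [ 0.1  0.2 -0.7] w 55.2 gf 63.8
shift [ 0.8  0.2 -1.1] rv [-0.003 -0.     0.001] rows 0.0
```

Lower 1.5 mm, release, retreat toward the robot side, and verify everything.

{"method": "send_rows", "body": {
  "steps": "0.1 0.0005 0 -0.0012 0 0 0;0.1 0 0 0 0 0 0;0.1 0 0 0 0 0 0;0.6 0 0 0 0 0 0;0.8 0 0 0 0 0 0"
}}

```text
clock: 38.92
eef_pos: [0.5178, 0.0231, 0.0394]
tool_rot: [0.924, 0.382, 0.001, -0.001]
ft_force: [0.0, 0.5, 0.7]
grip_width: 0.0763
grasp_force: 0.0
```

{"method": "send_rows", "body": {
  "steps": "1 0 0 0 0 0 0;1 0 0 0 0 0 0;1 0 0 0 0 0 0;1 0 0 0.02 0 0 0;1 0 0 0.04 0 0 0"
}}

```text
clock: 39.33
eef_pos: [0.513, 0.0229, 0.0951]
tool_rot: [0.924, 0.382, -0.004, -0.003]
ft_force: [0.2, -0.3, -0.4]
grip_width: 0.0852
grasp_force: 0.0
```

{"method": "send_rows", "body": {
  "steps": "1 0 0 0.04 0 0 0;1 0 0 0.04 0 0 0;1 0 0 0.04 0 0 0;1 -0.02 -0.03 0 0 0 0;1 -0.02 -0.035 0 0 0 0"
}}

```text
clock: 39.75
eef_pos: [0.4803, -0.0413, 0.2226]
tool_rot: [0.923, 0.385, 0.005, 0.001]
ft_force: [-0.2, -0.4, -0.8]
grip_width: 0.0853
grasp_force: 0.0
```

{"method": "send_rows", "body": {
  "steps": "1 -0.02 -0.035 0 0 0 0;1 -0.02 -0.035 0 0 0 0;1 -0.02 -0.035 0 0 0 0;1 -0.02 -0.035 0 0 0 0;1 -0.02 -0.035 0 0 0 0"
}}

```text
clock: 40.17
eef_pos: [0.3762, -0.2182, 0.2194]
tool_rot: [0.924, 0.383, 0.001, -0.001]
ft_force: [1.0, -0.8, -0.6]
grip_width: 0.085
grasp_force: 0.0
```

{"method": "send_rows", "body": {
  "steps": "1 -0.02 -0.035 0 0 0 0;1 -0.02 -0.035 0 0 0 0;1 0 0 0 0 0 0;1 0 0 0 0 0 0;1 0 0 0 0 0 0"
}}

```text
clock: 40.58
eef_pos: [0.3373, -0.2867, 0.2191]
tool_rot: [0.924, 0.382, 0.001, -0.001]
ft_force: [0.6, -0.1, 0.8]
grip_width: 0.0853
grasp_force: 0.0
```

```bash
python3 -W ignore -c "
from h import *
st();t=scene();_,s=snap('side');P=world(t);z=P[...,2]
print('cheese',rect(P,box((z>.068)&(z<.084),205,183,285,250)))
b=cv2.resize(t['frame'][80:290,60:430],(740,420))
a=cv2.resize(s['frame'][60:350,150:340],(275,420))
cv2.imwrite('pics/f.png',cv2.cvtColor(cv2.resize(np.hstack([a,b]),(800,331)),cv2.COLOR_RGB2BGR))"
```

```text
t 40.58 tcp [ 337.3 -286.7  219.1] closeyaw -45.1 d [ 0.001  0.003 -1.   ] q [-0.71  0.12 -0.11  1.34  0.    1.65] F [ 0.6 -0.1  0.8] w 85.3 gf 0.0
cheese_on_stand {'n': 0, 'c': (0.0, 0.0), 'wh': (0.0, 0.0), 'a': 0.0, 'z': [], 'mean': [nan, nan]}
grip {'n': 218, 'c': (642.5, 308.8), 'wh': (21.8, 79.9), 'a': 0.8, 'z': [86.3, 91.4, 95.9], 'mean': [641.9, 308.0]}
plate {'n': 171, 'c': (713.9, 11.9), 'wh': (89.0, 17.8), 'a': 86.9, 'z': [82.8, 88.0, 91.5], 'mean': [713.3, 11.8]}
tray {'n': 436, 'c': (665.5, 15.5), 'wh': (189.9, 115.2), 'a': 86.5, 'z': [36.7, 64.2, 90.4], 'mean': [702.1, 16.1]}
trayall {'n': 1548, 'c': (669.1, 12.8), 'wh': (192.8, 107.6), 'a': 86.5, 'z': [3.4, 7.0, 87.6], 'mean': [680.5, 17.9]}
cheese {'n': 311, 'c': (517.2, 24.8), 'wh': (55.5, 55.3), 'a': 1.7, 'z': [69.8, 74.7, 78.6], 'mean': [517.3, 24.1]}
```

View pics/f.png

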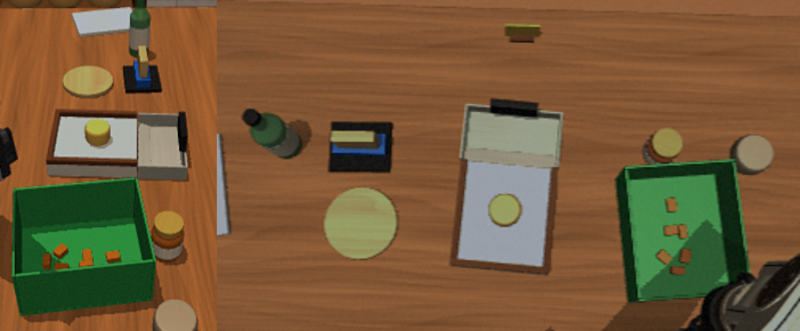

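```bash
python3 -c "
from workcell import *
print(job_done())"
```

```text
the job is handed in; nothing more can be done
None
```

The job is handed in. The last pictures showed all six chips in the green bin, the tray square against the board's open edge about 2 mm off its middle, the scraper upright in the middle of its pad, and the cheese flat in the middle of the clean board. One grasp of the cheese on the stand missed and was repeated.

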